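# Stack a sawn board square in the corner fences

### The job

Take the long board out of the edge rack and lay it down flat on the bench, letting go of it. Then pick it up again across its width and stack it flat on the board that lies in the fenced corner, pushed square and snug against both fences, with the lower board still snug in the corner too. Leave the short offcut in its rack slot and the other things on the bench where they are.

Things in the scene. Friction and masses are not known exactly. Their poses are not given: they have to be found in the camera images.
- board_center (a point): Centre of the long board to stack: brown hardwood, 150 x 60 x 24 mm, 0.16 kg, loose. Its x runs along the length, y through the thickness, z along the 60 mm width. It starts on a long narrow edge in a rack slot (z up, centre 40 mm over the bench). It may be stacked either face up, either end first. Let go on the bench it stands on that edge by itself; it falls flat if pushed over near the top.
- lower_center (a point): The lower board, same wood and same 150 x 60 x 24 mm, loose, already lying flat and snug in the fenced corner. The point is its centre; its own x axis runs along the 60 mm width, y along the 150 mm length, z up through the 24 mm thickness.
- jig_corner (a point): Inner corner of the jig, where the inner faces of its two fences meet on top of the base plate (12 mm above the bench); z up. The long fence stands at x = 0 and runs along y, from -155 to +18 mm; the end fence stands at y = 0 and runs along x, from -125 to 0 mm. Boards lie on the negative x, negative y side, length along y: a snug board's centre is at x = -30, y = -75 mm.
- jig: The stacking jig, fixed to the bench: plywood base plate 160 (x) x 230 (y) x 12 mm, origin under its centre, z up, with two aluminium fences 18 mm thick that stand 32 mm above the plate. They reach 8 mm up the side of a second board; its upper 16 mm stay free above them. The inner corner is at x = +55, y = +95 mm.
- rack: Edge rack: plywood plate 170 x 160 mm, 10 mm thick, fixed to the bench, origin under its centre, z up. Two slots along its x axis, at y = +40 and -40 mm, each 27 mm wide between cheeks 12 mm thick and 18 mm high (tops 28 mm above the bench). One holds the long board, the other the short offcut, in either order.
- offcut_center (a point): The short offcut, same wood, 90 x 60 x 24 mm, standing on edge in the other rack slot; the point is its centre. Leave it there.
- can: Upright plain metal can, 60 mm diameter, 85 mm high, origin under its centre. Leave it.
- trysquare: Try square lying on the bench: dark wooden stock 22 x 110 mm, 18 mm high, along its y, centred on the origin, and a 130 x 32 x 4 mm steel blade pointing along +x. Leave it.
- pushstick: Black plastic push stick lying on the bench, about 260 mm long along x, 14 mm thick, origin under its middle. Leave it.
Mind the look-alikes: they are no part of the job. What is shaped like the part that bears board_center but blue is not meant. What is shaped like the part that bears lower_center but yellow is not meant.

How it is judged:
On the way:
1. the long board lies flat on the bench itself, let go and at rest (angle between the y axis of board_center and the z axis of jig_corner, either way round below 0.1 rad and height (world z) of board_center below 0.018 m and contact force between the fingers and board below 0.2 N and linear speed of board below 0.03 m/s), for 0.2 s.
At the end, for the whole second after the job is handed in: The long board rests flat on the lower board, its centre within 3 mm of snug against both fences and its length within 0.03 rad of the long fence; the lower board lies flat in the corner, within 3 mm of snug and 0.03 rad too; both at rest and let go (x of board_center in the frame of jig_corner between -0.033 and -0.027 m and y of board_center in the frame of jig_corner between -0.078 and -0.072 m and z of board_center in the frame of jig_corner between 0.033 and 0.039 m and angle between the x axis of board_center and the y axis of jig_corner, either way round below 0.03 rad and angle between the y axis of board_center and the z axis of jig_corner, either way round below 0.05 rad and x of lower_center in the frame of jig_corner between -0.033 and -0.027 m and y of lower_center in the frame of jig_corner between -0.078 and -0.072 m and z of lower_center in the frame of jig_corner between 0.009 and 0.015 m and angle between the y axis of lower_center and the y axis of jig_corner, either way round below 0.03 rad and linear speed of each of board, lower below 0.02 m/s); the robot touches nothing.
It fails at once if the offcut is moved more than 20 mm or comes out of its slot (distance of offcut_center from where it was at the start of the episode above 0.02 m).
It fails at once if the can is moved more than 30 mm (distance of can from where it was at the start of the episode above 0.03 m).
It fails at once if the try square is moved more than 30 mm (distance of trysquare from where it was at the start of the episode above 0.03 m).
It fails at once if the push stick is moved more than 30 mm (distance of pushstick from where it was at the start of the episode above 0.03 m).
It also fails if it takes over 64 s, if anything falls off the work surface, if the arm or the gripper's body presses on something with over 40 N, if the wrist force passes 120 N, or if a joint passes its speed limit or range.

### The arm

A 6-joint arm with a two-finger parallel gripper is mounted at the origin on the work surface. World frame = base frame: x ahead of the robot, y to its left, z up, the work surface at z = 0. Lengths are in m, angles in rad, forces in N, time in s.
With the tool pointing down it reaches from about 0.35 to 0.975 m from the base axis. Payload 4.9 kg.
Tool frame: the origin (TCP) lies between the finger pads; the fingertips stand 19 mm ahead of it and the grasp point (between the pads) is the TCP; z points along the fingers, y is the direction in which the jaws open and shut (so a half turn about z gives the same grasp; the last joint's range is limited). The gripper opens to 85 mm and grips with 20 to 120 N. Pads are 22 mm wide; open, the fingers measure 114 mm over their backs; the gripper's body (76 mm by 85 mm) begins 54 mm behind the grasp point. The pads swing forward as they close: fully open they stand 13 mm farther back than shut.
Start: joints at [1.173, 0.053, 1.613, -0, 1.476, -0.119], TCP at [0.172, 0.601, 0.221] pointing down, gripper open.
Joint ranges: [-3.01, 3.01], [-1.01, 2.22], [0.06, 2.58], [-1.02, 4.17], [0.09, 2.62], [-3.14, 3.14]. Speed limits (rad/s): [2.57, 2.57, 3.14, 3.14, 3.14, 3.14].

### API

Orientations are given as a unit quaternion [w, x, y, z].
In Python, from plant import state, grab_frame, calibration, job_done gives the robot as it stands. The module is installed in compiled form; this text tells all that it offers.
- The arm moves only by the tool servo_tool, never from a script. Its argument "deltas" is a list that holds one entry, the list of rows, each a list of 5 numbers: the finger opening in mm, from 0 to 85.4, then the shift along the world's x, y, z in mm, then the turn about the world's z in units of 6 degrees (1.0 is 6 degrees). A call has 1 to 5 rows; each row is the pose to reach, as a shift and turn from the pose commanded when the call began; what a row does not reach only later rows make up. A row lasts 1/8 s, in which the tool goes at most 62.5 mm and 10.7 degrees, less where a joint would pass 70% of its speed; a pose out of reach is approached as far as the arm can. A call with a gripper value outside its range is refused whole. The fingers move at their own pace and stop on an object; the grip force is fixed at half the most. Time passes only in rows, so rows that repeat a pose let the fingers close. It gives the time, the measured TCP pose, the force and the opening at its end, in the units of the state.
- state(): the state, without advancing time (a new reading comes with each control period).
- grab_frame(name): name is "scene" or "top"; returns the picture (480x640x3 uint8, red, green, blue); there is no depth.
- calibration(name): a dict with "intrinsics" (3x3 intrinsics, pixels), "k1" (the pictures are not rectified: a ray, as slopes to the right and down, at radius r is drawn at 1 + k1 r^2 times it, then the intrinsics apply), "world_from_camera" (4x4, takes a point from camera to world coordinates). Camera axes: x right, y down, z forward; pixel columns grow to the right and rows downward; lengths in m; the calibration is good to about 2 mm. A picture is of the moment at which its call begins. calibration takes no time and is no camera call.
- job_done(): hands the job in, once; it reports no verdict.
The state is a dict: "time": time; "joint_pos": joint angles; "joint_vel": joint speeds; "joint_efforts": joint torques, N m; "tool_pos": TCP position; "tool_rot": TCP orientation; "contact_force": force on the tool from outside, world axes, zero at the start; "ft_torque": the same for the moment, N m; "gripper_width": opening from 0.0 (shut) to 1.0 (fully open).
Only numpy, scipy, OpenCV 4.12 (cv2) and the standard library are available. Lean on these libraries where they do the work, as an engineer would, in place of code of your own. Each camera call takes 0.05 s, during which the arm holds its last target.

## Working session

There is one attempt and no reset: what is moved stays moved. The work goes in short steps, Python scripts to look and compute and a tool call to move; the robot and the scene stay as the last step left them, time stands still between calls to the robot, and variables do not carry over. Pictures are saved under pics/ and viewed, and the job is handed in when it is done.

Besides the shell and the picture viewer there is one more tool, called after "Call:" as a command line: name --argument value ..., lists and objects as JSON in quotes. servo_tool: Moves the arm, as the interface text tells. Its arguments: {"type":"object","properties":{"deltas":{"type":"array","items":{"type":"array","items":{"type":"array","items":{"type":"number"}}}}},"required":["deltas"]}

```bash
mkdir -p pics; cat > h.py <<'E'
import numpy as np, cv2
from plant import state, grab_frame, calibration
def ray(name,u,v):
    c=calibration(name);K=np.array(c["intrinsics"]);T=np.array(c["world_from_camera"])
    d=cv2.undistortPoints(np.array([[[u,v]]],float),K,np.array([c["k1"],0,0,0,0.]))[0,0]
    return T[:3,3],T[:3,:3]@np.array([d[0],d[1],1])
def onz(name,u,v,z):
    o,d=ray(name,u,v);return (o+d*(z-o[2])/d[2])
def proj(name,p):
    c=calibration(name);K=np.array(c["intrinsics"]);T=np.linalg.inv(np.array(c["world_from_camera"]))
    q=T[:3,:3]@np.array(p)+T[:3,3]
    r,_=cv2.projectPoints(q.reshape(1,1,3),np.zeros(3),np.zeros(3),K,np.array([c["k1"],0,0,0,0.]));return r[0,0]
def save(img,f): cv2.imwrite(f,img[:,:,::-1])
E
python3 - <<'E'
from h import *
for n in("scene","top"):
    save(grab_frame(n),f"pics/{n}0.png"); c=calibration(n);print(n,c)
print(state())
E
```

```text
scene {'intrinsics': array([[466.44227809,   0.        , 327.49693899],
       [  0.        , 466.44227809, 235.72824384],
       [  0.        ,   0.        ,   1.        ]]), 'k1': -0.10022944248271644, 'world_from_camera': array([[ 0.87563542,  0.29630445, -0.38140042,  0.99740913],
       [ 0.48281947, -0.55692275,  0.67581241, -0.81851674],
       [-0.01216434, -0.77591283, -0.63072284,  0.83712737],
       [ 0.        ,  0.        ,  0.        ,  1.        ]])}
top {'intrinsics': array([[480.22235352,   0.        , 318.28010751],
       [  0.        , 480.22235352, 240.41595556],
       [  0.        ,   0.        ,   1.        ]]), 'k1': -0.07537416939856917, 'world_from_camera': array([[ 0.01969952, -0.98742094,  0.15688155,  0.36293967],
       [-0.99954085, -0.01583721,  0.02583143, -0.0175077 ],
       [-0.02302193, -0.15731838, -0.98727955,  1.19990357],
       [ 0.        ,  0.        ,  0.        ,  1.        ]])}
{'time': 0.1, 'joint_pos': array([ 1.17294316e+00,  5.32741573e-02,  1.61415537e+00, -6.51676394e-07,
        1.47601616e+00, -1.18980624e-01]), 'joint_vel': array([ 0.00028925, -0.00195815, -0.0010089 ,  0.00026567,  0.00213505,
        0.00095007]), 'joint_efforts': array([-9.84335088e-05, -3.94903028e+01, -3.71363497e+01, -1.49230427e-04,
        3.85073581e-03,  1.21732231e-05]), 'tool_pos': array([0.1718043 , 0.60031299, 0.21979712]), 'tool_rot': array([-2.36458277e-04,  1.38984790e-01,  9.90294082e-01, -8.95836060e-04]), 'contact_force': array([-0.04368032,  0.27206593,  0.27052951]), 'ft_torque': array([0.0234551 , 0.00768786, 0.00335634]), 'gripper_width': 0.9965632402698374}
```

View pics/scene0.png

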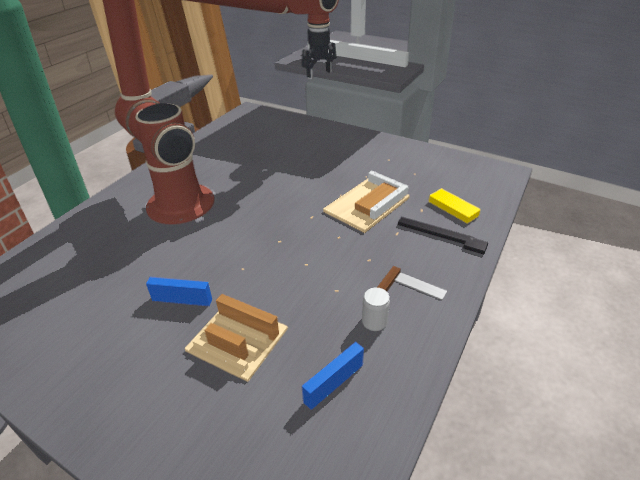

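View pics/top0.png

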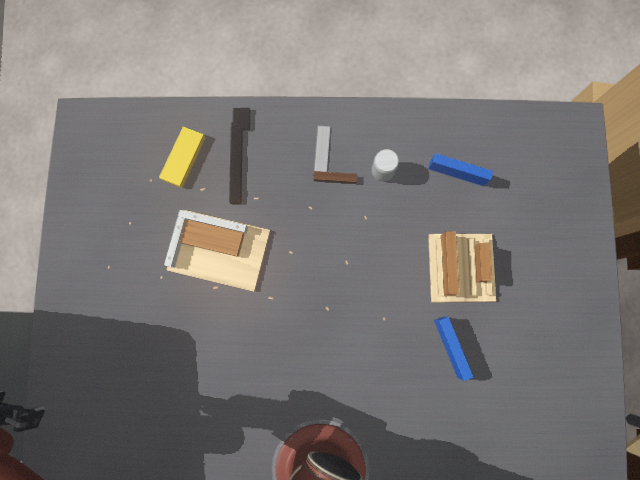

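Candidates for the long board: the brown one in the rack at top (450,263), and blue ones at (460,170) and (453,348). The brown one fits by colour and by standing in the rack. The brown piece at (484,263) is the short offcut. Lower board: brown in the jig at (213,237), not the yellow one at (182,157). Enlarging to confirm.

```bash
python3 - <<'E'
from h import *
a=cv2.imread("pics/top0.png")
c1=cv2.resize(a[220:310,415:510],None,fx=6,fy=6,interpolation=cv2.INTER_CUBIC)
c2=cv2.resize(a[200:300,155:280],None,fx=6,fy=6,interpolation=cv2.INTER_CUBIC)
cv2.imwrite("pics/c1.png",c1);cv2.imwrite("pics/c2.png",c2)
b=cv2.imread("pics/scene0.png")
cv2.imwrite("pics/c3.png",cv2.resize(b[285:385,175:300],None,fx=6,fy=6,interpolation=cv2.INTER_CUBIC))
E
```

```text
(no output)
```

View pics/c1.png

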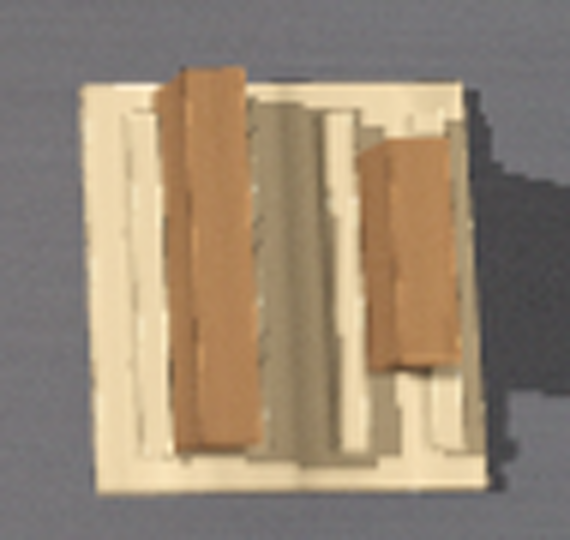

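View pics/c2.png

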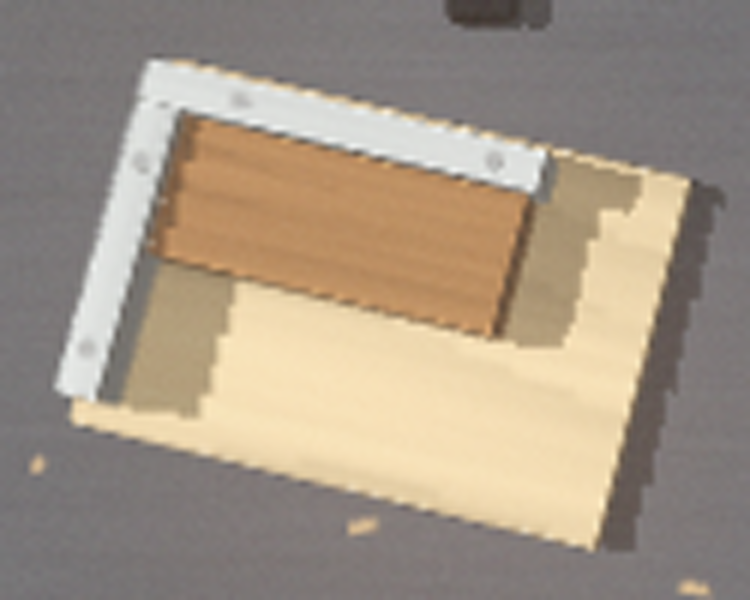

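View pics/c3.png

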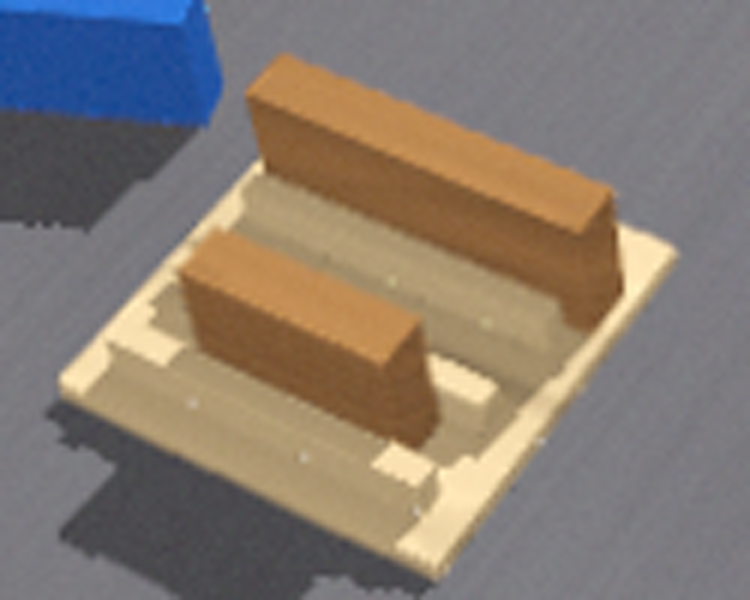

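Confirmed: the long board is at top (450,263), standing brown, about 1.7x the offcut's length. The lower board sits in the white L fences. Now I'll compute poses from the corners read off the crops.

```bash
python3 - <<'E'
from h import *
def P(l,n,ox,oy,z): return np.array([onz(n,ox+(x+.5)/6-.5,oy+(y+.5)/6-.5,z) for x,y in l])
def ang(a,b): return np.degrees(np.arctan2(b[1]-a[1],b[0]-a[0]))
b=P([(187,68),(244,68),(262,443),(190,447)],"top",415,220,.070)
print("board top",b.round(4),b.mean(0).round(4),ang(b[3],b[0]),ang(b[2],b[1]))
s=P([(248,97),(287,55),(612,190),(583,235)],"scene",175,285,.070)
print("scene",s.round(4),s.mean(0).round(4),ang(s[0],s[3]),ang(s[1],s[2]))
o=P([(388,138),(450,138),(462,365),(397,368)],"top",415,220,.070);print("offcut",o.mean(0).round(4))
r=P([(80,85),(462,84),(487,490),(97,492)],"top",415,220,.010);print("rack",r.mean(0).round(4),ang(r[3],r[0]),ang(r[2],r[1]))
j=P([(182,106),(535,192),(98,402),(150,62)],"top",155,200,.044)
print("jig corner,longend,endend,outer",j.round(4)); print(ang(j[1],j[0]),ang(j[2],j[0]),np.linalg.norm(j[0]-j[1]),np.linalg.norm(j[0]-j[2]))
l=P([(192,117),(533,197),(495,335),(162,258)],"top",155,200,.036);print("lower",l.round(4),l.mean(0).round(4),ang(l[1],l[0]),ang(l[2],l[3]))
p=P([(690,180),(597,550),(70,425)],"top",155,200,.012);print("plate",p.round(4),ang(p[1],p[0]),ang(p[1],p[2]),np.linalg.norm(p[1]-p[0]),np.linalg.norm(p[1]-p[2]))
for n,u,v in (("can",384,163),): print(onz("top",u,v,.04))
E
```

```text
board top [[ 0.5703 -0.292   0.07  ]
 [ 0.5707 -0.3149  0.07  ]
 [ 0.422  -0.3185  0.07  ]
 [ 0.42   -0.2902  0.07  ]] [ 0.4958 -0.3039  0.07  ] -0.707482840609171 1.3958018857177883
scene [[ 0.4239 -0.3176  0.07  ]
 [ 0.4231 -0.2932  0.07  ]
 [ 0.5696 -0.29    0.07  ]
 [ 0.5722 -0.3125  0.07  ]] [ 0.4972 -0.3033  0.07  ] 1.964229064651548 1.2692768858830572
offcut [ 0.4982 -0.3848  0.07  ]
rack [ 0.4903 -0.3444  0.01  ] 1.5507799129197894 1.5707331596295642
jig corner,longend,endend,outer [[0.5997 0.3458 0.044 ]
 [0.5657 0.1964 0.044 ]
 [0.4758 0.3729 0.044 ]
 [0.6182 0.3606 0.044 ]]
77.17820009868268 -12.359069664419732 0.15316763671111377 0.1267452135759836
lower [[0.5967 0.3437 0.036 ]
 [0.565  0.1987 0.036 ]
 [0.5074 0.2118 0.036 ]
 [0.537  0.3526 0.036 ]] [0.5515 0.2767 0.036 ] 77.67278431477034 78.11445238694921
plate [[0.5774 0.137  0.012 ]
 [0.4217 0.1701 0.012 ]
 [0.469  0.3951 0.012 ]] -12.005290862918091 78.11192555346194 0.1592036103709422 0.22994243992922486
[ 0.74674341 -0.14835865  0.04      ]
```

```bash
python3 - <<'E'
from h import *
b=cv2.imread("pics/scene0.png")
cv2.imwrite("pics/c4.png",cv2.resize(b[165:235,315:420],None,fx=7,fy=7,interpolation=cv2.INTER_CUBIC))
E
```

```text
(no output)
```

View pics/c4.png

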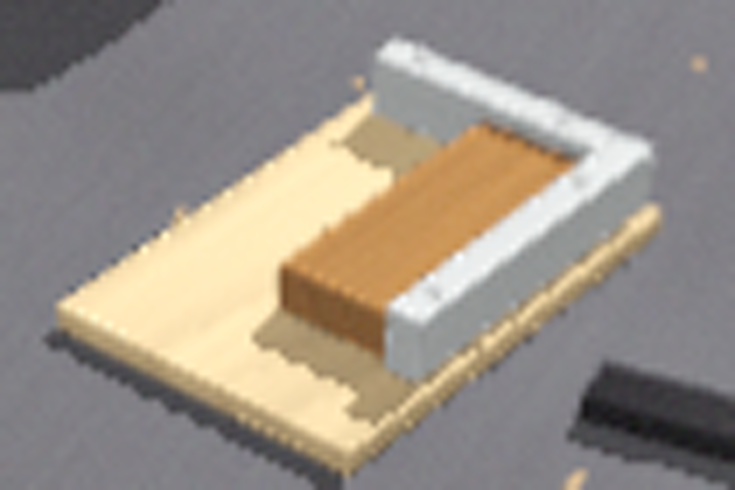

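Call:
servo_tool --deltas '[[[50, 320, -150, 0, 2.9], [50, 320, -150, 0, 2.9], [50, 320, -300, 0, 2.9], [50, 320, -450, 0, 2.9], [50, 320, -450, 0, 2.9]]]'

```text
time: 0.72
tool_pos: [0.3777, 0.3869, 0.2203]
tool_rot: [-0.0, -0.012, 1.0, -0.0]
contact_force: [0.1, -0.4, -0.3]
gripper_width: 0.582
```

```bash
cat >> h.py <<'E'
from scipy.spatial.transform import Rotation as Ro
def pose():
    s=state();w,x,y,z=s["tool_rot"];R=Ro.from_quat([x,y,z,w]).as_matrix()
    print("t",round(s["time"],2),"tcp",(s["tool_pos"]*1000).round(1),"jaw",round(np.degrees(np.arctan2(R[1,1],R[0,1])),2),"z",R[:,2].round(3),"w",round(s["gripper_width"]*85.4,1),"F",s["contact_force"].round(1),"j6",s["joint_pos"][5].round(2))
E
python3 -c "
from h import *;pose()"
```

```text
t 0.72 tcp [377.7 386.9 220.3] jaw 91.43 z [-0.    -0.001 -1.   ] w 49.7 F [ 0.1 -0.4 -0.3] j6 -0.94
```

Call:
servo_tool --deltas '[[[50, 119, -300, 0, 0], [50, 119, -300, 0, 0], [50, 119, -300, 0, 0], [50, 119, -300, 0, 0], [50, 119, -300, 0, 0]]]'

```text
time: 1.35
tool_pos: [0.4925, 0.0964, 0.2206]
tool_rot: [-0.0, -0.012, 1.0, 0.0]
contact_force: [0.4, -0.3, 0.6]
gripper_width: 0.583
```

```bash
python3 -c "
from h import *;pose()"
```

```text
t 1.35 tcp [492.5  96.4 220.6] jaw 91.43 z [-0.  0. -1.] w 49.8 F [ 0.4 -0.3  0.6] j6 -1.55
```

Call:
servo_tool --deltas '[[[50, 4, -200, 0, 0], [50, 4, -399, 0, 0], [50, 4, -399, 0, 0], [50, 4, -399, 0, 0], [50, 4, -399, 0, 0]]]'

```text
time: 1.98
tool_pos: [0.4951, -0.216, 0.2205]
tool_rot: [-0.0, -0.012, 1.0, 0.0]
contact_force: [1.4, 0.1, -0.6]
gripper_width: 0.586
```

Call:
servo_tool --deltas '[[[50, 0, 0, 0, 0], [50, 0, 0, 0, 0], [50, 0, 0, 0, 0]]]'

```text
time: 2.35
tool_pos: [0.4957, -0.2128, 0.2207]
tool_rot: [-0.0, -0.013, 1.0, 0.0]
contact_force: [0.3, 0.2, -0.0]
gripper_width: 0.586
```

```bash
python3 -c "
from h import *;pose()"
```

```text
t 2.35 tcp [ 495.7 -212.8  220.7] jaw 91.53 z [-0.  0. -1.] w 50.0 F [ 0.3  0.2 -0. ] j6 -2.14
```

Call:
servo_tool --deltas '[[[50, 1, -91, 0, 0], [50, 1, -91, 0, 0], [50, 1, -91, -60, 0], [50, 1, -91, -100, 0], [50, 1, -91, -100, 0]]]'

```text
time: 2.98
tool_pos: [0.4946, -0.3019, 0.1167]
tool_rot: [-0.003, -0.013, 1.0, 0.003]
contact_force: [-0.6, -0.5, 0.0]
gripper_width: 0.585
```

```bash
python3 - <<'E'
from h import *
pose()
a=grab_frame("top")[200:320,400:520];b=grab_frame("scene")[255:385,170:300]
f=lambda i:cv2.resize(i,(400,400),interpolation=cv2.INTER_CUBIC)
save(np.hstack([f(a),f(b)]),"pics/g1.png");pose()
E
```

```text
t 2.98 tcp [ 494.6 -301.9  116.7] jaw 91.54 z [-0.007  0.005 -1.   ] w 49.9 F [-0.6 -0.5  0. ] j6 -2.27
t 3.08 tcp [ 497.5 -304.6  122.2] jaw 91.52 z [ 0.001 -0.001 -1.   ] w 49.7 F [ 0.3  0.1 -0.8] j6 -2.27
```

View pics/g1.png

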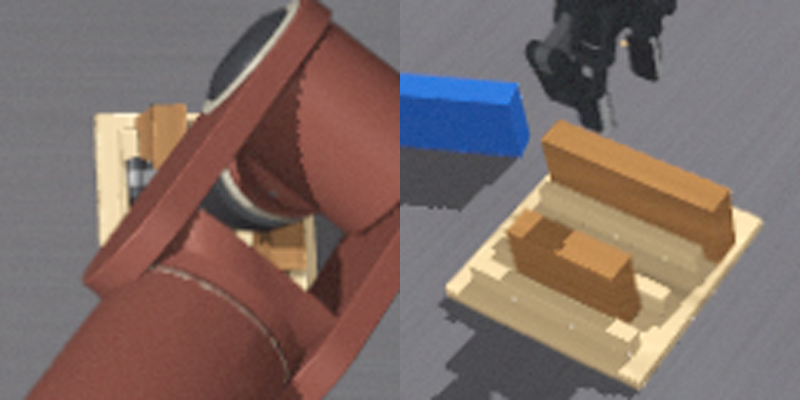

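The scene crop shows the open fingers (about full-frame (265,278)) above the long board, with no contact. Descending.

Call:
servo_tool --deltas '[[[50, 0, 1, -45, 0], [50, 0, 1, -65, 0], [50, 0, 1, -65, 0], [50, 0, 1, -65, 0]]]'

```text
time: 3.58
tool_pos: [0.4979, -0.305, 0.058]
tool_rot: [0.001, -0.013, 1.0, -0.001]
contact_force: [0.3, -0.0, 0.7]
gripper_width: 0.583
```

```bash
python3 - <<'E'
from h import *
pose()
b=grab_frame("scene")[255:385,170:300]
save(cv2.resize(b,(600,600),interpolation=cv2.INTER_CUBIC),"pics/g2.png")
E
```

```text
t 3.58 tcp [ 497.9 -305.    58. ] jaw 91.43 z [ 0.002 -0.002 -1.   ] w 49.8 F [ 0.3 -0.   0.7] j6 -2.27
```

View pics/g2.png

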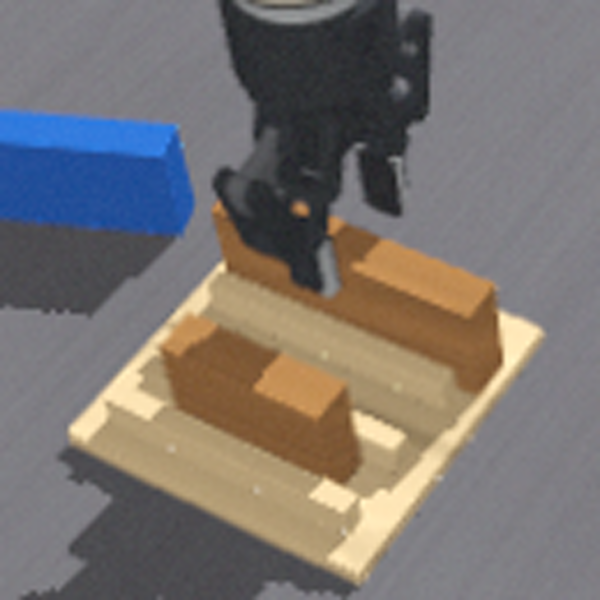

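The fingers straddle the board's thickness, near crop (325,270) and (385,190), clear of the offcut. Closing.

Call:
servo_tool --deltas '[[[0, 0, 0, 0, 0], [0, 0, 0, 0, 0], [0, 0, 0, 0, 0], [0, 0, 0, 0, 0], [0, 0, 0, 0, 0]]]'

```text
time: 4.25
tool_pos: [0.4974, -0.3047, 0.0575]
tool_rot: [0.001, -0.012, 1.0, -0.001]
contact_force: [-0.4, 1.7, 6.5]
gripper_width: 0.245
```

Call:
servo_tool --deltas '[[[0, 0, 0, 10, 0], [0, 0, 0, 30, 0], [0, 0, 0, 60, 0], [0, 0, 0, 60, 0], [0, 0, 0, 60, 0]]]'

```text
time: 4.88
tool_pos: [0.4963, -0.3038, 0.1154]
tool_rot: [-0.0, -0.012, 1.0, 0.0]
contact_force: [-0.1, -0.2, -2.8]
gripper_width: 0.24
```

```bash
python3 - <<'E'
from h import *
pose()
b=grab_frame("scene")[225:385,150:310]
save(cv2.resize(b,(600,600),interpolation=cv2.INTER_CUBIC),"pics/g3.png")
E
```

```text
t 4.88 tcp [ 496.3 -303.8  115.4] jaw 91.43 z [-0.001  0.    -1.   ] w 20.5 F [-0.1 -0.2 -2.8] j6 -2.27
```

View pics/g3.png

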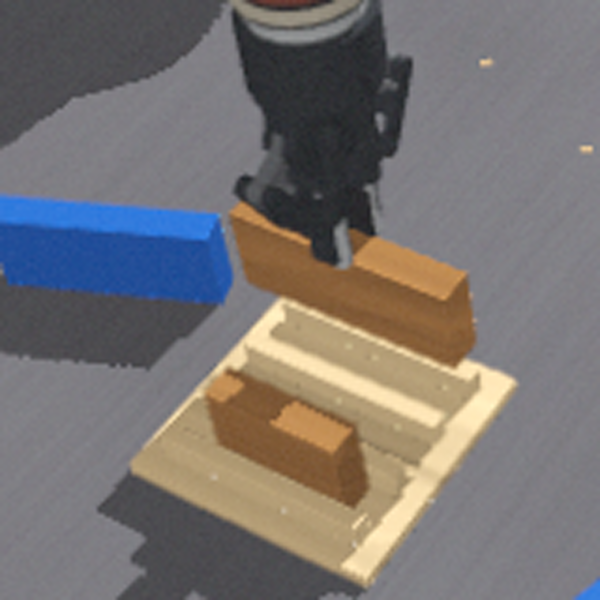

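Call:
servo_tool --deltas '[[[0, 0, 0, 20, 0], [0, 0, 60, 20, 0], [0, -10, 254, 20, 0], [0, -10, 254, 20, 0], [0, -10, 254, 20, 0]]]'

```text
time: 5.55
tool_pos: [0.4869, -0.0551, 0.1368]
tool_rot: [0.001, -0.012, 1.0, -0.0]
contact_force: [0.9, 0.0, -1.6]
gripper_width: 0.241
```

Call:
servo_tool --deltas '[[[0, 0, 30, 0, 0], [0, 0, 30, 0, 0], [0, 0, 30, -40, 0], [0, 0, 30, -40, 0], [0, 0, 30, -40, 0]]]'

```text
time: 6.18
tool_pos: [0.4875, -0.0277, 0.0969]
tool_rot: [0.0, -0.012, 1.0, -0.0]
contact_force: [-0.8, -1.0, -1.5]
gripper_width: 0.238
```

```bash
python3 - <<'E'
from h import *
pose()
E
```

```text
t 6.17 tcp [487.5 -27.7  96.9] jaw 91.36 z [ 0.001 -0.    -1.   ] w 20.3 F [-0.8 -1.  -1.5] j6 -1.8
```

Call:
servo_tool --deltas '[[[0, 0, 0, -30, 0], [0, 0, 0, -44, 0], [0, 0, 0, -47, 0], [0, 0, 0, -49, 0], [0, 0, 0, -49, 0]]]'

```text
time: 6.8
tool_pos: [0.4877, -0.027, 0.0478]
tool_rot: [0.001, -0.012, 1.0, -0.0]
contact_force: [0.1, 0.6, -2.1]
gripper_width: 0.243
```

```bash
python3 - <<'E'
from h import *
pose()
E
```

```text
t 6.8 tcp [487.7 -27.   47.8] jaw 91.43 z [ 0.001 -0.    -1.   ] w 20.8 F [ 0.1  0.6 -2.1] j6 -1.8
```

Call:
servo_tool --deltas '[[[0, 0, 0, -1, 0], [0, 0, 0, -1, 0]]]'

```text
time: 7.05
tool_pos: [0.4878, -0.027, 0.0475]
tool_rot: [0.001, -0.013, 1.0, -0.0]
contact_force: [-2.8, 1.1, 5.7]
gripper_width: 0.24
```

```bash
python3 - <<'E'
from h import *
pose()
E
```

```text
t 7.05 tcp [487.8 -27.   47.5] jaw 91.43 z [ 0.001 -0.    -1.   ] w 20.5 F [-2.8  1.1  5.7] j6 -1.8
```

Contact with the bench. I'll release, rise, then close beside the board.

Call:
servo_tool --deltas '[[[30, 0, 0, 0, 0], [45, 0, 0, 0, 0], [45, 0, 0, 0, 0], [45, 0, 0, 0, 0], [45, 0, 0, 30, 0]]]'

```text
time: 7.68
tool_pos: [0.4846, -0.0264, 0.0735]
tool_rot: [-0.003, -0.012, 1.0, 0.001]
contact_force: [1.0, 0.5, -0.0]
gripper_width: 0.527
```

Call:
servo_tool --deltas '[[[45, 0, 0, 40, 0], [0, 0, -60, 60, 0], [0, 0, -60, 60, 0], [0, 0, -60, 60, 0], [0, 0, -60, 60, 0]]]'

```text
time: 8.3
tool_pos: [0.4863, -0.0858, 0.1346]
tool_rot: [-0.001, -0.013, 1.0, 0.0]
contact_force: [-0.7, -0.0, -0.7]
gripper_width: 0.004
```

```bash
python3 - <<'E'
from h import *
pose()
save(grab_frame("scene"),"pics/g4.png")
E
```

```text
t 8.3 tcp [486.3 -85.8 134.6] jaw 91.48 z [-0.002  0.001 -1.   ] w 0.4 F [-0.7 -0.  -0.7] j6 -1.92
```

View pics/g4.png

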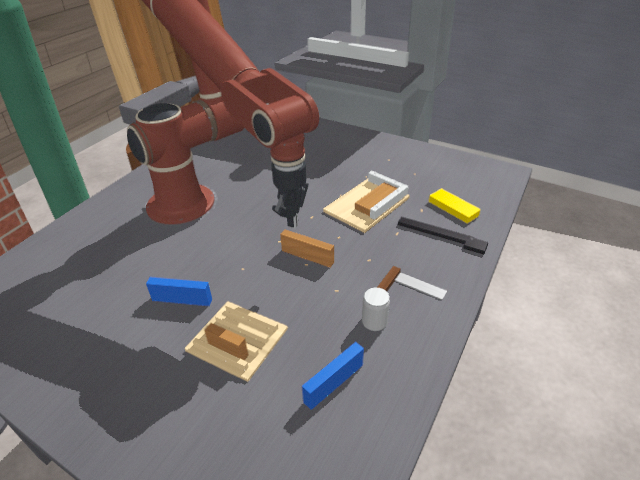

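The board stands alone at scene (307,247). Now pushing near its top toward +y.

Call:
servo_tool --deltas '[[[0, 0, 0, -40, 0], [0, 0, 0, -68, 0], [0, 0, 0, -68, 0], [0, 0, 12, -68, 0], [0, 0, 24, -68, 0]]]'

```text
time: 8.98
tool_pos: [0.4882, -0.0622, 0.0696]
tool_rot: [0.001, -0.013, 1.0, -0.0]
contact_force: [0.1, 0.2, -0.2]
gripper_width: 0.001
```

Call:
servo_tool --deltas '[[[0, 0, 9, 0, 0], [0, 0, 18, 0, 0], [0, 0, 27, 0, 0], [0, 0, 36, 0, 0], [0, 0, 42, 0, 0]]]'

```text
time: 9.6
tool_pos: [0.487, -0.0203, 0.0679]
tool_rot: [-0.0, -0.013, 1.0, 0.0]
contact_force: [0.6, -0.0, 0.4]
gripper_width: -0.001
```

```bash
python3 - <<'E'
from h import *
pose()
save(cv2.resize(grab_frame("scene")[150:300,220:420],(800,600)),"pics/g5.png")
E
```

```text
t 9.6 tcp [487.  -20.3  67.9] jaw 91.44 z [-0.  0. -1.] w -0.1 F [ 0.6 -0.   0.4] j6 -1.79
```

View pics/g5.png

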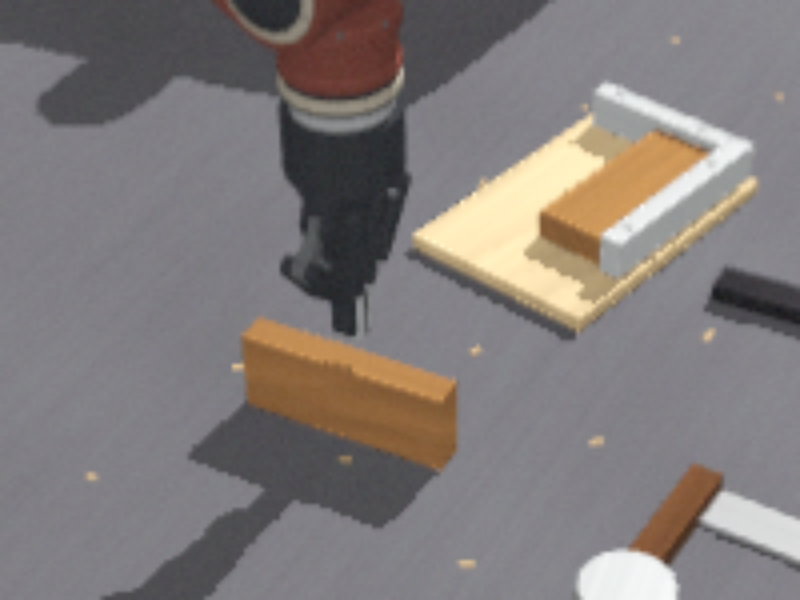

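```bash
python3 - <<'E'
from h import *
for p in [(437,468),(247,404)]: print(onz("scene",220+p[0]/4,150+p[1]/4,0))
for p in [(457,380),(440,402),(262,320),(244,337)]: print(onz("scene",220+p[0]/4,150+p[1]/4,.06))
print((proj("scene",[.487,-.0203,.0489])-[220,150])*4)
i=grab_frame("top");save(i,"pics/g6.png")
E
```

```text
[ 5.58214406e-01 -3.35417853e-02  1.11022302e-16]
[ 0.41245761 -0.0386567   0.        ]
[ 0.56114623 -0.01083824  0.06      ]
[ 0.56184654 -0.03498421  0.06      ]
[ 0.41596785 -0.01750256  0.06      ]
[ 0.41527119 -0.03847197  0.06      ]
[351.2828803  366.87188249]
```

View pics/g6.png

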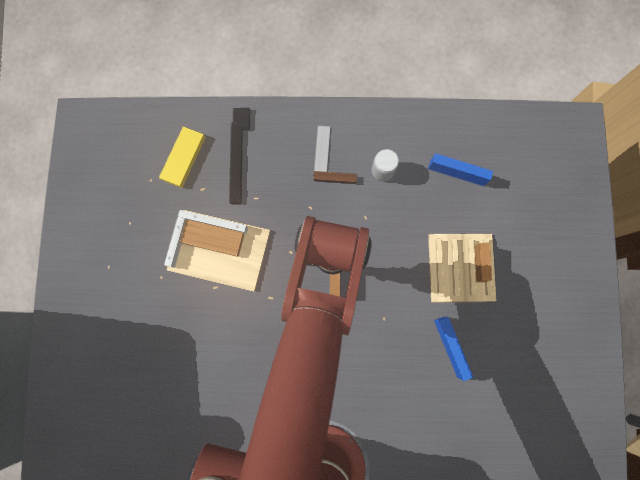

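```bash
python3 - <<'E'
from h import *
for y in (-.02,0.0,.02):
  for z in (.049,.06,.068): print(y,z,((proj("scene",[.487,y,z])-[220,150])*4).round())
i=cv2.imread("pics/g5.png")[180:440,220:480]
cv2.imwrite("pics/g7.png",cv2.resize(i,(600,600)))
E
```

```text
-0.02 0.049 [352. 366.]
-0.02 0.06 [351. 354.]
-0.02 0.068 [350. 344.]
0.0 0.049 [367. 350.]
0.0 0.06 [366. 337.]
0.0 0.068 [366. 327.]
0.02 0.049 [382. 333.]
0.02 0.06 [381. 320.]
0.02 0.068 [381. 311.]
```

View pics/g7.png

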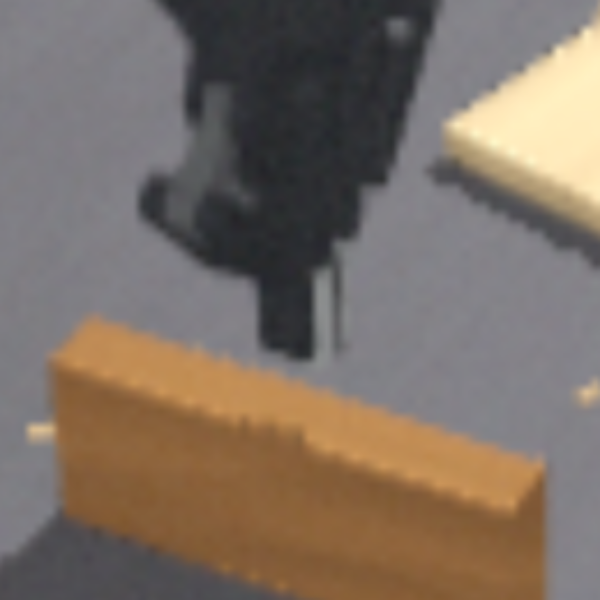

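```bash
python3 - <<'E'
from h import *
pose()
i=grab_frame("scene")
save(cv2.resize(i[180:270,270:350],(640,720))[:600],"pics/g8.png")
pose()
for z in(.02,.03,.039,.05,.0575):print(z,proj("scene",[.4975,-.330,z]))
E
```

```text
t 9.7 tcp [486.9 -20.4  67.8] jaw 91.46 z [-0.  0. -1.] w -0.1 F [-0.5 -0.3  0.3] j6 -1.79
t 9.75 tcp [487.  -20.7  67.8] jaw 91.46 z [-0. -0. -1.] w 0.1 F [ 0.2 -0.6  0.1] j6 -1.79
0.02 [241.76413907 331.24125791]
0.03 [241.16626542 328.358603  ]
0.039 [240.62229494 325.73214946]
0.05 [239.94975761 322.48006257]
0.0575 [239.48629598 320.2358293 ]
```

View pics/g8.png

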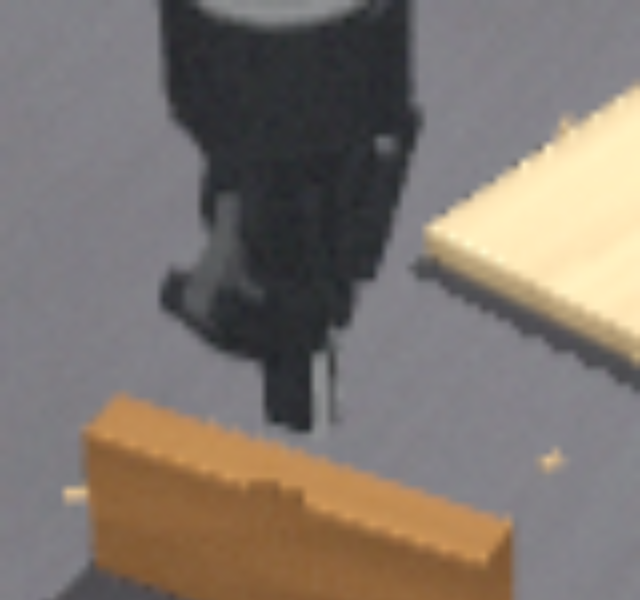

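The pushing finger passed over the board without touching: force is about 0 and the board is unmoved at scene (307,247). The tips look higher than the stated 19 mm below the TCP. I'll back off and find the true tip height by a gentle touch on the bench.

Call:
servo_tool --deltas '[[[0, 0, 0, 20, 0], [0, 0, -60, 20, 0], [0, 0, -75, 0, 0], [0, 0, -75, -25, 0], [0, 0, -75, -38, 0]]]'

```text
time: 10.38
tool_pos: [0.4861, -0.0961, 0.0285]
tool_rot: [-0.001, -0.012, 1.0, 0.0]
contact_force: [-0.2, 0.3, 0.2]
gripper_width: -0.002
```

```bash
python3 - <<'E'
from h import *
pose()
i=grab_frame("scene")
save(cv2.resize(i[180:280,250:350],(600,600)),"pics/g9.png")
pose()
for z in(.0,.01,.02,.03,.04,.05):print(z,((proj("scene",[.487,-.095,z])-[250,180])*6).round())
E
```

```text
t 10.38 tcp [486.1 -96.1  28.5] jaw 91.37 z [-0.002  0.001 -1.   ] w -0.2 F [-0.2  0.3  0.2] j6 -1.94
t 10.43 tcp [485.2 -95.6  27.2] jaw 91.39 z [-0.004  0.001 -1.   ] w 0.3 F [-0.9  0.3 -0.3] j6 -1.94
0.0 [263. 554.]
0.01 [262. 538.]
0.02 [261. 521.]
0.03 [259. 503.]
0.04 [258. 486.]
0.05 [256. 468.]
```

View pics/g9.png

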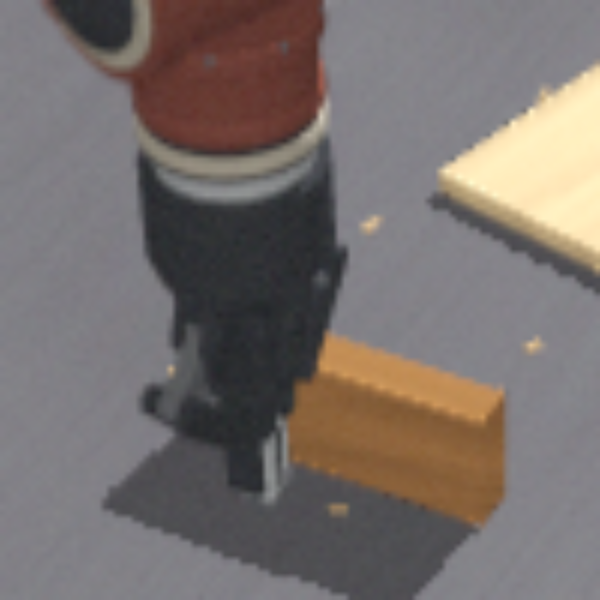

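Call:
servo_tool --deltas '[[[0, 0, 0, -3, 0], [0, 0, 0, -6, 0], [0, 0, 0, -8, 0], [0, 0, 0, -8, 0]]]'

```text
time: 10.92
tool_pos: [0.4872, -0.0959, 0.0222]
tool_rot: [0.0, -0.013, 1.0, -0.0]
contact_force: [0.2, 0.5, 0.8]
gripper_width: 0.001
```

Call:
servo_tool --deltas '[[[0, 0, 0, -2, 0], [0, 0, 0, -4, 0], [0, 0, 0, -4, 0]]]'

```text
time: 11.3
tool_pos: [0.4868, -0.0958, 0.0176]
tool_rot: [-0.0, -0.012, 1.0, 0.0]
contact_force: [0.2, 0.2, -0.8]
gripper_width: 0.002
```

Call:
servo_tool --deltas '[[[0, 0, 0, -2, 0], [0, 0, 0, -4, 0], [0, 0, 0, -6, 0], [0, 0, 0, -6, 0]]]'

```text
time: 11.8
tool_pos: [0.4868, -0.0958, 0.0116]
tool_rot: [-0.0, -0.012, 1.0, 0.0]
contact_force: [-0.0, -0.5, 0.2]
gripper_width: 0.003
```

Call:
servo_tool --deltas '[[[0, 0, 0, -2, 0], [0, 0, 0, -4, 0], [0, 0, 0, -4, 0]]]'

```text
time: 12.18
tool_pos: [0.4868, -0.0958, 0.0077]
tool_rot: [-0.0, -0.012, 1.0, 0.0]
contact_force: [-0.7, 0.2, 0.2]
gripper_width: 0.001
```

Call:
servo_tool --deltas '[[[0, 0, 0, -2, 0], [0, 0, 0, -4, 0], [0, 0, 0, -4, 0]]]'

```text
time: 12.55
tool_pos: [0.4868, -0.0958, 0.0037]
tool_rot: [-0.0, -0.012, 1.0, 0.0]
contact_force: [0.2, 1.0, 0.4]
gripper_width: -0.001
```

Call:
servo_tool --deltas '[[[0, 0, 0, -2, 0], [0, 0, 0, -3, 0], [0, 0, 0, -3, 0]]]'

```text
time: 12.92
tool_pos: [0.4869, -0.0959, 0.0008]
tool_rot: [-0.0, -0.012, 1.0, 0.0]
contact_force: [0.8, -0.1, 0.5]
gripper_width: -0.0
```

```bash
python3 - <<'E'
from h import *
pose()
i=grab_frame("scene")
save(cv2.resize(i[180:280,250:350],(600,600)),"pics/g10.png")
E
```

```text
t 12.93 tcp [486.9 -95.9   0.8] jaw 91.43 z [-0.  0. -1.] w -0.0 F [ 0.8 -0.1  0.5] j6 -1.94
```

View pics/g10.png

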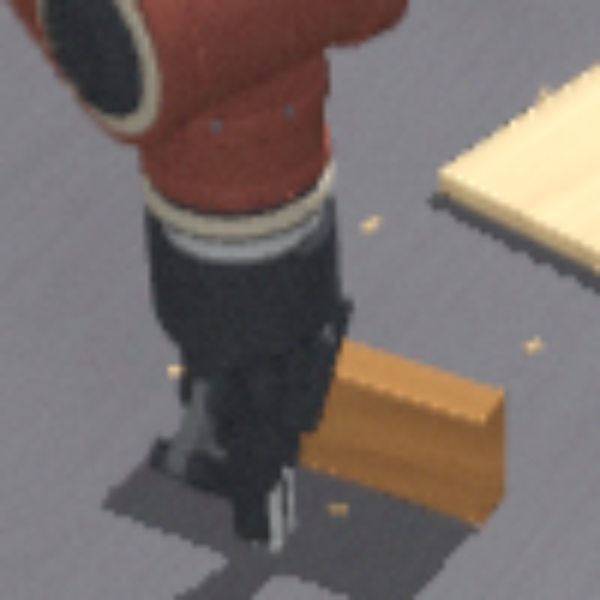

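Call:
servo_tool --deltas '[[[0, 0, 0, -2, 0], [0, 0, 0, -3, 0], [0, 0, 0, -3, 0]]]'

```text
time: 13.35
tool_pos: [0.4869, -0.0958, -0.0023]
tool_rot: [-0.0, -0.012, 1.0, 0.0]
contact_force: [0.1, 0.5, -0.2]
gripper_width: -0.001
```

Call:
servo_tool --deltas '[[[0, 0, 0, -1, 0], [0, 0, 0, -2, 0], [0, 0, 0, -2, 0]]]'

```text
time: 13.72
tool_pos: [0.4869, -0.0959, -0.0042]
tool_rot: [-0.0, -0.012, 1.0, 0.0]
contact_force: [-0.3, -0.5, 0.5]
gripper_width: 0.004
```

Call:
servo_tool --deltas '[[[0, 0, 0, -1, 0], [0, 0, 0, -2, 0], [0, 0, 0, -2, 0]]]'

```text
time: 14.1
tool_pos: [0.4869, -0.0958, -0.0062]
tool_rot: [-0.0, -0.012, 1.0, 0.0]
contact_force: [0.4, 0.6, 0.3]
gripper_width: 0.002
```

Call:
servo_tool --deltas '[[[0, 0, 0, -1, 0], [0, 0, 0, -2, 0], [0, 0, 0, -2, 0]]]'

```text
time: 14.48
tool_pos: [0.4869, -0.0959, -0.0082]
tool_rot: [-0.0, -0.012, 1.0, 0.0]
contact_force: [-0.5, 0.7, -0.2]
gripper_width: -0.002
```

Call:
servo_tool --deltas '[[[0, 0, 0, -1, 0], [0, 0, 0, -2, 0], [0, 0, 0, -2, 0]]]'

```text
time: 14.85
tool_pos: [0.4869, -0.0959, -0.0102]
tool_rot: [-0.0, -0.012, 1.0, 0.0]
contact_force: [-0.0, -0.4, -0.7]
gripper_width: -0.002
```

```bash
python3 - <<'E'
from h import *
pose()
i=grab_frame("scene")
save(cv2.resize(i[210:290,260:340],(600,600)),"pics/g11.png")
for z in(.0,.01,.02):print(z,((proj("scene",[.487,-.095,z])-[260,210])*7.5).round())
E
```

```text
t 14.85 tcp [486.9 -95.9 -10.2] jaw 91.43 z [-0.  0. -1.] w -0.2 F [-0.  -0.4 -0.7] j6 -1.94
0.0 [254. 468.]
0.01 [252. 447.]
0.02 [251. 426.]
```

View pics/g11.png

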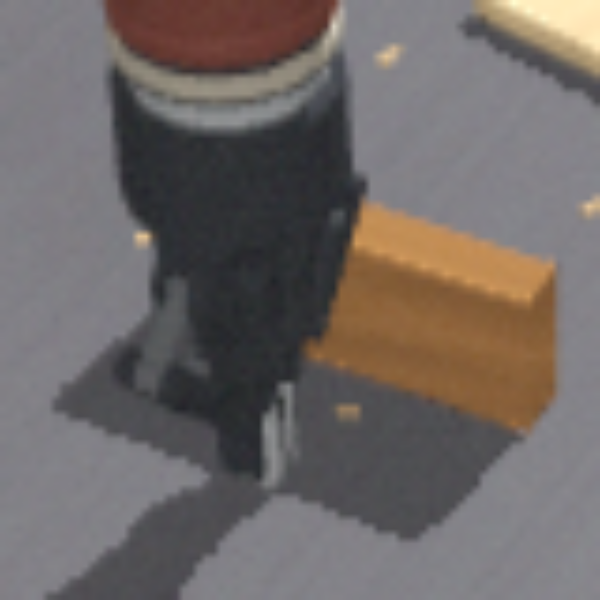

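Call:
servo_tool --deltas '[[[0, 0, 0, -1, 0], [0, 0, 0, -2, 0], [0, 0, 0, -2, 0]]]'

```text
time: 15.28
tool_pos: [0.4871, -0.0959, -0.0104]
tool_rot: [-0.001, -0.013, 1.0, 0.0]
contact_force: [-6.5, 2.3, 13.8]
gripper_width: -0.002
```

Call:
servo_tool --deltas '[[[0, 0, 0, -1, 0], [0, 0, 0, -2, 0], [0, 0, 0, -2, 0]]]'

```text
time: 15.65
tool_pos: [0.4872, -0.096, -0.0105]
tool_rot: [-0.002, -0.013, 1.0, 0.0]
contact_force: [-14.7, 3.4, 28.3]
gripper_width: -0.004
```

The shut tips touch the bench at reported z = -10.4 mm, so true heights are about 29 mm above the reported TCP z. Using that from here, I'll push with the tips at about 46 mm.

Call:
servo_tool --deltas '[[[0, 0, 0, 30, 0], [0, 0, 0, 50, 0], [0, 0, 0, 50, 0], [0, 0, 20, 50, 0], [0, 0, 28, 50, 0]]]'

```text
time: 16.27
tool_pos: [0.4861, -0.0671, 0.0346]
tool_rot: [-0.001, -0.013, 1.0, 0.0]
contact_force: [0.6, -1.1, -0.5]
gripper_width: -0.001
```

Call:
servo_tool --deltas '[[[0, 0, 9, 0, 0], [0, 0, 18, 0, 0], [0, 0, 27, 0, 0], [0, 0, 34, 0, 0], [0, 0, 40, 0, 0]]]'

```text
time: 16.9
tool_pos: [0.487, -0.0274, 0.0359]
tool_rot: [0.0, -0.013, 1.0, 0.0]
contact_force: [-0.1, -1.1, 1.7]
gripper_width: -0.001
```

```bash
python3 - <<'E'
from h import *
pose()
i=grab_frame("scene")
save(cv2.resize(i[180:280,260:360],(600,600)),"pics/g12.png")
E
```

```text
t 16.9 tcp [487.  -27.4  35.9] jaw 91.44 z [ 0.  0. -1.] w -0.0 F [-0.1 -1.1  1.7] j6 -1.8
```

View pics/g12.png

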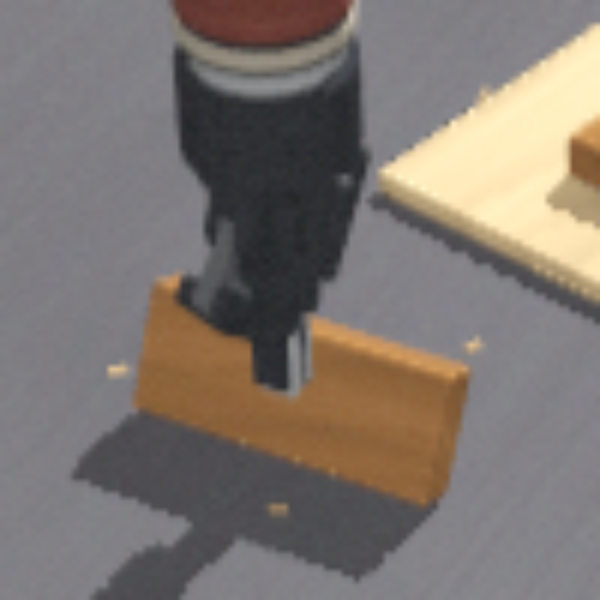

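The board is leaning and tipping away from the finger at crop (280,385). Pushing on.

Call:
servo_tool --deltas '[[[0, 0, 10, 0, 0], [0, 0, 20, 0, 0], [0, 0, 25, 0, 0], [0, 0, 25, 0, 0], [0, 0, -10, 60, 0]]]'

```text
time: 17.58
tool_pos: [0.4829, -0.0328, 0.0855]
tool_rot: [-0.005, -0.014, 1.0, 0.001]
contact_force: [1.6, -0.7, -0.0]
gripper_width: 0.001
```

Call:
servo_tool --deltas '[[[70, 0, 0, 40, 0], [82, -160, -60, 100, 0], [82, -160, -60, 100, 0], [82, -160, -60, 100, 0], [82, -160, -60, 100, 0]]]'

```text
time: 18.2
tool_pos: [0.3265, -0.096, 0.1926]
tool_rot: [0.004, -0.01, 1.0, -0.002]
contact_force: [0.5, 0.2, 0.5]
gripper_width: 0.961
```

```bash
python3 - <<'E'
from h import *
pose()
save(grab_frame("scene"),"pics/s13.png");save(grab_frame("top"),"pics/t13.png")
a=cv2.imread("pics/s13.png")[190:290,260:385];b=cv2.imread("pics/t13.png")[210:310,255:380]
cv2.imwrite("pics/g13.png",np.vstack([cv2.resize(x,None,fx=3,fy=3,interpolation=cv2.INTER_CUBIC) for x in(a,b)]))
E
```

```text
t 18.2 tcp [326.5 -96.  192.6] jaw 91.17 z [ 0.007 -0.004 -1.   ] w 82.1 F [0.5 0.2 0.5] j6 -2.1
```

View pics/g13.png

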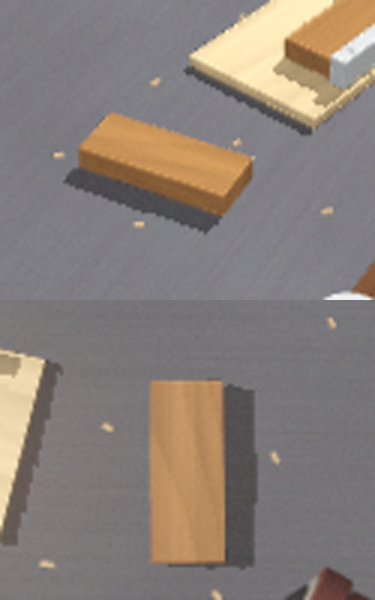

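The board lies flat and free: top-view corners about (305,237), (329,237), (330,297), (305,297). Measuring it.

```bash
python3 - <<'E'
from h import *
def quad(f,roi):
    a=cv2.imread(f);x0,y0,x1,y1=roi;c=cv2.resize(a[y0:y1,x0:x1],None,fx=6,fy=6,interpolation=cv2.INTER_CUBIC)
    h=cv2.cvtColor(c,cv2.COLOR_BGR2HSV)
    m=cv2.inRange(h,(5,85,105),(20,255,255))
    cs=max(cv2.findContours(m,0,2)[0],key=cv2.contourArea)
    r=cv2.minAreaRect(cs);b=cv2.boxPoints(r)
    return [(x0+(p[0]+.5)/6-.5,y0+(p[1]+.5)/6-.5) for p in b],r
for nm,roi,z in(("board",(290,225,345,310),.024),("lower",(178,210,248,262),.036)):
    q,r=quad("pics/t13.png",roi);P=np.array([onz("top",u,v,z)for u,v in q])
    print(nm,np.round(q,1).tolist());print(P.round(4).tolist(),P.mean(0).round(4))
    e=[P[(i+1)%4]-P[i] for i in range(4)];print([(round(np.linalg.norm(v),4),round(np.degrees(np.arctan2(v[1],v[0]))%180,1)) for v in e])
# scene: board top-face corners from crop (x3)
S=np.array([onz("scene",260+(x+.5)/3-.5,190+(y+.5)/3-.5,.024) for x,y in [(78,149),(111,112),(252,157),(219,196)]])
print("scene",S.round(4).tolist(),S.mean(0).round(4))
E
```

```text
board [[304.8999938964844, 236.39999389648438], [329.6000061035156, 236.39999389648438], [329.6000061035156, 297.3999938964844], [304.8999938964844, 297.3999938964844]]
[[0.5593, 0.0467, 0.024], [0.5603, -0.0146, 0.024], [0.4097, -0.017, 0.024], [0.4086, 0.0431, 0.024]] [0.4845 0.0145 0.024 ]
[(np.float64(0.0613), np.float64(90.9)), (np.float64(0.1506), np.float64(0.9)), (np.float64(0.0601), np.float64(91.1)), (np.float64(0.1508), np.float64(1.4))]
lower [[179.0, 242.89999389648438], [184.6999969482422, 218.39999389648438], [246.60000610351562, 232.89999389648438], [240.89999389648438, 257.29998779296875]]
[[0.5362, 0.3592, 0.036], [0.5983, 0.3488, 0.036], [0.5639, 0.1906, 0.036], [0.5028, 0.202, 0.036]] [0.5503 0.2751 0.036 ]
[(np.float64(0.063), np.float64(170.5)), (np.float64(0.1619), np.float64(77.7)), (np.float64(0.0622), np.float64(169.4)), (np.float64(0.1607), np.float64(78.0))]
scene [[0.4119, -0.0149, 0.024], [0.4096, 0.046, 0.024], [0.5576, 0.0497, 0.024], [0.5565, -0.0112, 0.024]] [0.4839 0.0174 0.024 ]
```

Call:
servo_tool --deltas '[[[84, 157, 112, 0, 0], [84, 157, 112, 0, 0], [84, 157, 112, 0, 0], [84, 157, 112, -100, 0], [84, 157, 112, -100, 0]]]'

```text
time: 18.92
tool_pos: [0.4829, 0.0198, 0.0848]
tool_rot: [-0.004, -0.014, 1.0, 0.001]
contact_force: [-0.3, 0.0, -0.7]
gripper_width: 0.986
```

Call:
servo_tool --deltas '[[[84, 0, 0, 0, 0], [84, 0, 0, 0, 0]]]'

```text
time: 19.18
tool_pos: [0.4849, 0.018, 0.0905]
tool_rot: [0.0, -0.013, 1.0, 0.0]
contact_force: [-0.2, -0.4, -0.6]
gripper_width: 0.98
```

```bash
python3 -c "
from h import *;pose()"
```

```text
t 19.18 tcp [484.9  18.   90.5] jaw 91.47 z [ 0.  0. -1.] w 83.7 F [-0.2 -0.4 -0.6] j6 -1.71
```

Next, down 97 mm to reported z = -7, with tips about 16 mm above the bench while open.

Call:
servo_tool --deltas '[[[84, 0, -2, -50, 0], [84, 0, -2, -75, 0], [84, 0, -2, -90, 0], [84, 0, -2, -97, 0], [84, 0, -2, -97, 0]]]'

```text
time: 19.8
tool_pos: [0.4849, 0.0155, -0.0062]
tool_rot: [0.001, -0.012, 1.0, -0.0]
contact_force: [-0.3, -0.6, 0.6]
gripper_width: 0.983
```

```bash
python3 - <<'E'
from h import *
pose()
i=grab_frame("scene")
save(cv2.resize(i[180:280,260:360],(600,600)),"pics/g14.png")
E
```

```text
t 19.8 tcp [484.9  15.5  -6.2] jaw 91.42 z [ 0.002 -0.    -1.   ] w 83.9 F [-0.3 -0.6  0.6] j6 -1.72
```

View pics/g14.png

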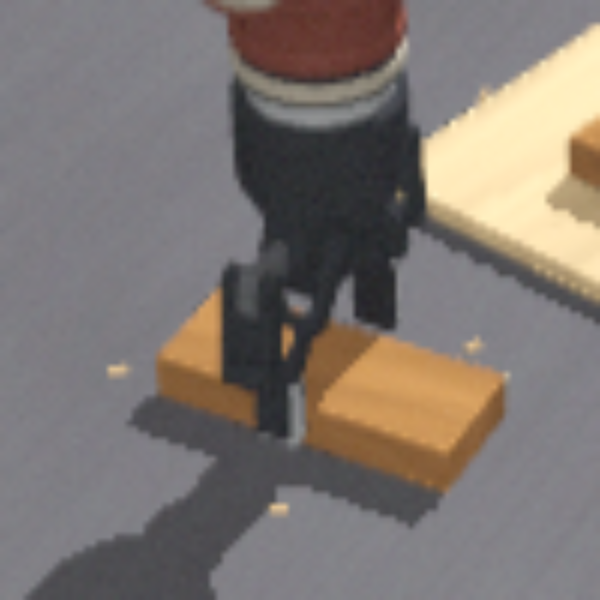

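The jaws straddle the 60 mm width, with the near tip at crop (280,435) and the far one at (380,320). Closing.

Call:
servo_tool --deltas '[[[40, 0, 0, 0, 0], [30, 0, 0, 0, 0], [30, 0, 0, 0, 0], [30, 0, 0, 0, 0], [30, 0, 0, 0, 0]]]'

```text
time: 20.48
tool_pos: [0.4853, 0.0155, -0.0057]
tool_rot: [0.001, -0.012, 1.0, -0.0]
contact_force: [-0.8, 0.9, 6.2]
gripper_width: 0.688
```

```bash
python3 - <<'E'
from h import *
pose()
i=grab_frame("scene")
save(cv2.resize(i[180:280,260:360],(600,600)),"pics/g15.png")
E
```

```text
t 20.48 tcp [485.3  15.5  -5.7] jaw 91.43 z [ 0.002 -0.    -1.   ] w 58.7 F [-0.8  0.9  6.2] j6 -1.72
```

View pics/g15.png

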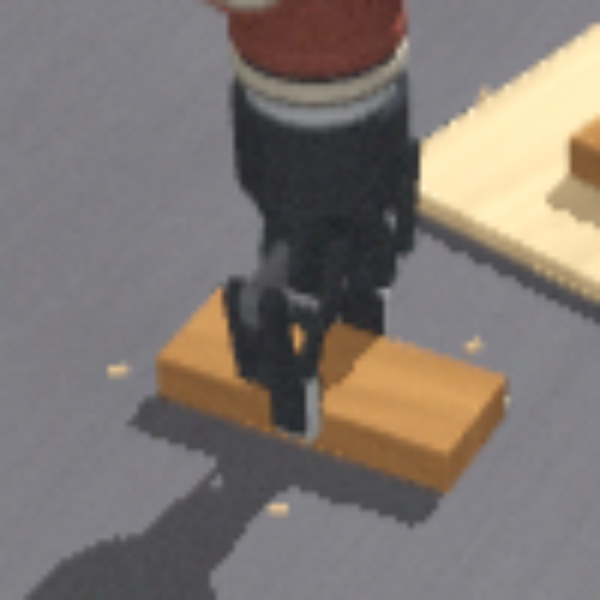

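```bash
python3 - <<'E'
from h import *
for y in(-.015,-.022,-.028):
  for z in(0,.005,.01,.015):print(y,z,((proj("scene",[.4853,y,z])-[260,180])*6).round())
E
```

```text
-0.015 0 [294. 446.]
-0.015 0.005 [293. 437.]
-0.015 0.01 [293. 429.]
-0.015 0.015 [293. 420.]
-0.022 0 [286. 455.]
-0.022 0.005 [286. 446.]
-0.022 0.01 [285. 438.]
-0.022 0.015 [285. 429.]
-0.028 0 [279. 462.]
-0.028 0.005 [279. 454.]
-0.028 0.01 [278. 446.]
-0.028 0.015 [278. 437.]
```

Call:
servo_tool --deltas '[[[30, 0, 0, 10, 0], [30, 0, 0, 30, 0], [30, 0, 0, 60, 0], [30, 0, 0, 110, 0], [30, 0, 0, 110, 0]]]'

```text
time: 21.15
tool_pos: [0.4871, 0.0152, 0.1077]
tool_rot: [0.004, -0.012, 1.0, -0.001]
contact_force: [0.6, -0.1, -2.1]
gripper_width: 0.687
```

```bash
python3 - <<'E'
from h import *
pose()
i=grab_frame("scene")
save(cv2.resize(i[150:250,260:360],(600,600)),"pics/g16.png")
E
```

```text
t 21.15 tcp [487.1  15.2 107.7] jaw 91.43 z [ 0.009 -0.001 -1.   ] w 58.7 F [ 0.6 -0.1 -2.1] j6 -1.72
```

View pics/g16.png

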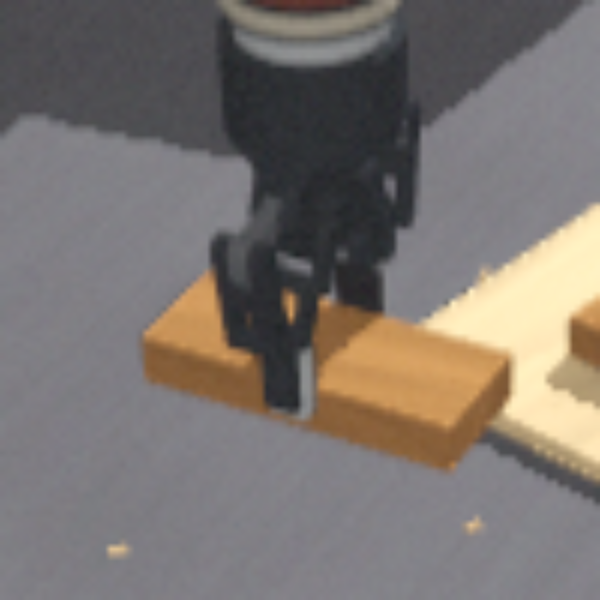

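```bash
python3 - <<'E'
from h import *
f=lambda x,y,z:onz("scene",315+(x+.5)/7-.5,165+(y+.5)/7-.5,z)[:2]
A,B,C,L=f(60,306,.012),f(345,463,.012),f(660,208,.012),f(283,265,.036)
O=f(652,150,.044)
print(A,B,C,L,O)
v=C-B;print(np.linalg.norm(v),np.degrees(np.arctan2(v[1],v[0])),np.linalg.norm(B-A))
t=np.radians(-12.0);X=np.array([np.cos(t),np.sin(t)]);Y=np.array([-X[1],X[0]])
for P,q in((A,(-135,-210)),(B,(25,-210)),(C,(25,20)),(L,(-60,-150)),(O,(18,18))): print((P-(q[0]*X+q[1]*Y)/1000).round(4))
g=lambda x,y,z:onz("top",155+(x+.5)/6-.5,200+(y+.5)/6-.5,z)[:2]
for p,z,q in (((182,106),.044,(0,0)),((535,192),.044,(0,-155)),((98,402),.044,(-125,0)),((150,62),.044,(18,18)),((192,117),.036,(0,0)),((533,197),.036,(0,-150)),((495,335),.036,(-60,-150)),((690,180),.012,(25,-210)),((597,550),.012,(-135,-210)),((70,425),.012,(-135,20))):
  print("top",q,(g(*p,z)-(q[0]*X+q[1]*Y)/1000).round(4))
E
```

```text
[0.42326783 0.17466827] [0.57872393 0.13387197] [0.62484318 0.36729395] [0.5093653  0.21641057] [0.61956111 0.36277059]
0.23793446040432498 78.82351393664194 0.16072006162934577
[0.599 0.352]
[0.5979 0.3445]
[0.5962 0.3529]
[0.5992 0.3507]
[0.5982 0.3489]
top (0, 0) [0.5997 0.3458]
top (0, -155) [0.5979 0.3481]
top (-125, 0) [0.5981 0.3469]
top (18, 18) [0.5968 0.3467]
top (0, 0) [0.5967 0.3437]
top (0, -150) [0.5961 0.3454]
top (-60, -150) [0.5972 0.3461]
top (25, -210) [0.5966 0.3476]
top (-135, -210) [0.5974 0.3474]
top (-135, 20) [0.5969 0.3475]
```

Call:
servo_tool --deltas '[[[30, 30, 100, 0, -4], [30, 60, 180, 0, -6], [30, 60, 230, 0, -8], [30, 60, 230, 0, -9], [30, 60, 230, 0, -9]]]'

```text
time: 21.82
tool_pos: [0.5424, 0.2485, 0.1001]
tool_rot: [-0.002, 0.415, 0.91, -0.001]
contact_force: [-0.3, -0.4, -2.9]
gripper_width: 0.686
```

Call:
servo_tool --deltas '[[[30, 0, 30, 0, -2], [30, 0, 30, 0, -4], [30, 0, 30, 0, -6], [30, 0, 30, 0, -8], [30, 0, 30, 0, -8.3]]]'

```text
time: 22.45
tool_pos: [0.542, 0.2749, 0.0997]
tool_rot: [-0.001, 0.76, 0.65, -0.002]
contact_force: [-0.2, -0.0, -2.0]
gripper_width: 0.683
```

Call:
servo_tool --deltas '[[[30, 0, 0, 0, 0], [30, 0, 0, 0, 0]]]'

```text
time: 22.7
tool_pos: [0.5431, 0.2753, 0.1013]
tool_rot: [-0.0, 0.758, 0.652, -0.001]
contact_force: [-0.0, 0.2, -2.4]
gripper_width: 0.682
```

```bash
python3 -c "
from h import *;pose()"
```

```text
t 22.7 tcp [543.1 275.3 101.3] jaw -8.61 z [-0.003 -0.001 -1.   ] w 58.2 F [-0.   0.2 -2.4] j6 0.5
```

Call:
servo_tool --deltas '[[[30, 3, 0, 0, -0.6], [30, 3, 0, -20, -0.6], [30, 3, 0, -40, -0.6], [30, 3, 0, -48, -0.6], [30, 3, 0, -48, -0.6]]]'

```text
time: 23.32
tool_pos: [0.5459, 0.2752, 0.053]
tool_rot: [-0.001, 0.779, 0.627, -0.001]
contact_force: [-1.1, 0.1, -1.0]
gripper_width: 0.687
```

```bash
python3 - <<'E'
from h import *
pose()
i=grab_frame("scene");j=grab_frame("top")
save(cv2.resize(i[150:240,310:430],(800,600),interpolation=cv2.INTER_CUBIC),"pics/g17.png")
save(cv2.resize(j[195:300,155:295],(800,600),interpolation=cv2.INTER_CUBIC),"pics/g18.png")
E
```

```text
t 23.32 tcp [545.9 275.2  53. ] jaw -12.28 z [-0.003 -0.001 -1.   ] w 58.7 F [-1.1  0.1 -1. ] j6 0.56
```

View pics/g17.png

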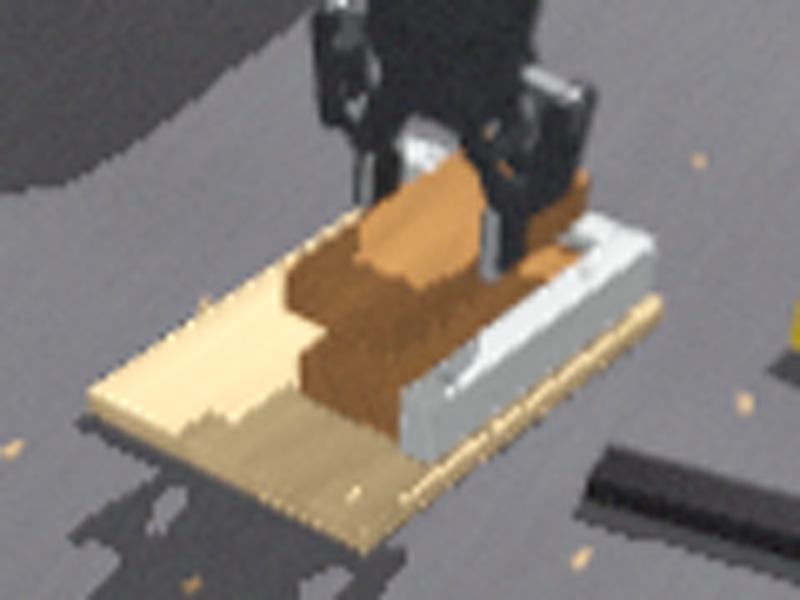

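View pics/g18.png

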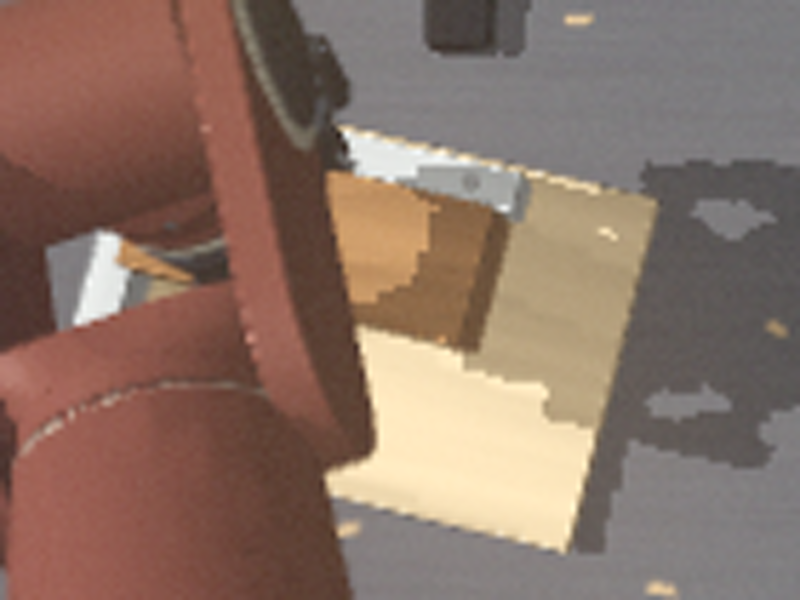

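```bash
python3 - <<'E'
from h import *
t=np.radians(-12.1);X=np.array([np.cos(t),np.sin(t)]);Y=np.array([-X[1],X[0]]);C=np.array([.5975,.3475])
f=lambda x,y,z:onz("top",155+(x+.5)*.175-.5,195+(y+.5)*.175-.5,z)[:2]
for p in((493,207,.083),(462,347,.083),(345,172,.083),(510,215,.044),(527,180,.044)):
  q=f(*p)-C;print(p,(q@X*1000).round(1),(q@Y*1000).round(1))
q=np.array([.5459,.2752])-C;print("tcp",q@X*1000,q@Y*1000)
E
```

```text
(493, 207, 0.083) -4.4 -155.7
(462, 347, 0.083) -64.1 -158.0
(345, 172, 0.083) -4.0 -91.1
(510, 215, 0.044) -0.9 -155.0
(527, 180, 0.044) 15.5 -158.3
tcp -35.29819291879775 -81.51004586348441
```

The visible upper-board corners, in jig coordinates, come out near (-4,-156) and (-64,-158) mm. That leaves gaps of about 4 mm (x) and 6 mm (y) to the fences, as planned. Lowering.

Call:
servo_tool --deltas '[[[30, 0, 0, -10, 0], [30, 0, 0, -17, 0], [30, 0, 0, -20, 0], [30, 0, 0, -21.5, 0], [30, 0, 0, -21.5, 0]]]'

```text
time: 24.05
tool_pos: [0.5471, 0.2756, 0.0334]
tool_rot: [0.0, 0.779, 0.627, 0.0]
contact_force: [0.2, -0.5, -1.5]
gripper_width: 0.681
```

Call:
servo_tool --deltas '[[[30, 0, 0, -1, 0], [30, 0, 0, -1, 0]]]'

```text
time: 24.3
tool_pos: [0.5471, 0.2756, 0.0325]
tool_rot: [0.0, 0.779, 0.627, 0.0]
contact_force: [-0.1, -0.1, -2.3]
gripper_width: 0.689
```

```bash
python3 - <<'E'
from h import *
pose()
i=grab_frame("scene")
save(cv2.resize(i[150:240,310:430],(800,600),interpolation=cv2.INTER_CUBIC),"pics/g19.png")
E
```

```text
t 24.3 tcp [547.1 275.6  32.5] jaw -12.3 z [ 0.  0. -1.] w 58.8 F [-0.1 -0.1 -2.3] j6 0.56
```

View pics/g19.png

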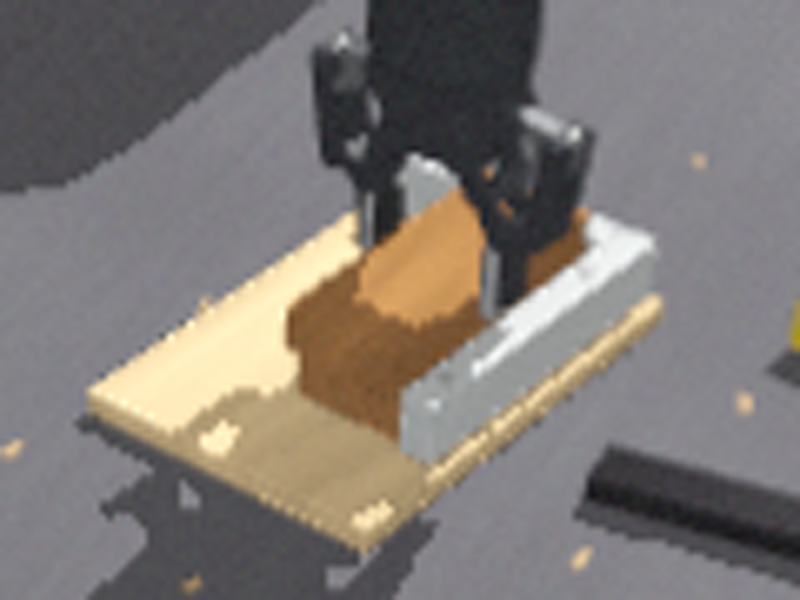

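Call:
servo_tool --deltas '[[[30, 0, 0, -1, 0], [30, 0, 0, -1.5, 0], [30, 0, 0, -1.5, 0]]]'

```text
time: 24.72
tool_pos: [0.5469, 0.2756, 0.0308]
tool_rot: [-0.0, 0.779, 0.627, -0.0]
contact_force: [0.6, -1.0, -2.1]
gripper_width: 0.684
```

Call:
servo_tool --deltas '[[[30, 0, 0, -1, 0], [30, 0, 0, -1, 0]]]'

```text
time: 24.98
tool_pos: [0.5471, 0.2757, 0.0304]
tool_rot: [0.0, 0.779, 0.627, 0.0]
contact_force: [-0.8, 0.3, 1.0]
gripper_width: 0.683
```

Contact came at the expected height (30.4), so the board is on the lower board. Still gripping, I'll slide it toward the end fence (jig +y).

Call:
servo_tool --deltas '[[[30, 0.4, 2, 0, 0], [30, 0.8, 4, 0, 0], [30, 0.8, 4, 0, 0]]]'

```text
time: 25.35
tool_pos: [0.5484, 0.2797, 0.0304]
tool_rot: [0.0, 0.779, 0.627, 0.0]
contact_force: [-0.5, -2.6, 4.2]
gripper_width: 0.685
```

Call:
servo_tool --deltas '[[[30, 0.2, 1, 0, 0], [30, 0.2, 1, 0, 0]]]'

```text
time: 25.6
tool_pos: [0.5485, 0.2805, 0.0304]
tool_rot: [0.0, 0.779, 0.627, 0.0]
contact_force: [-0.7, -4.5, 5.5]
gripper_width: 0.682
```

Call:
servo_tool --deltas '[[[30, 0.2, 1, 0, 0], [30, 0.2, 1, 0, 0]]]'

```text
time: 25.85
tool_pos: [0.5486, 0.2815, 0.0304]
tool_rot: [0.0, 0.779, 0.627, 0.0]
contact_force: [-0.9, -3.8, 5.4]
gripper_width: 0.683
```

Call:
servo_tool --deltas '[[[30, 0.2, 1, 0, 0], [30, 0.2, 1, 0, 0]]]'

```text
time: 26.1
tool_pos: [0.5487, 0.2816, 0.0304]
tool_rot: [0.001, 0.779, 0.627, -0.001]
contact_force: [-1.4, -7.7, 7.2]
gripper_width: 0.683
```

Stalled against the end fence after about 6 mm, with the force rising. Now toward the long fence (jig +x).

Call:
servo_tool --deltas '[[[30, 1.0, 0.4, 0, 0], [30, 2.0, 0.2, 0, 0], [30, 2.9, 0, 0, 0], [30, 2.9, 0, 0, 0]]]'

```text
time: 26.6
tool_pos: [0.5488, 0.2815, 0.0305]
tool_rot: [-0.001, 0.779, 0.627, -0.004]
contact_force: [-12.8, -8.9, 15.0]
gripper_width: 0.685
```

Call:
servo_tool --deltas '[[[30, 1, -0.2, 0, 0], [30, 1, -0.2, 0, 0]]]'

```text
time: 26.85
tool_pos: [0.5488, 0.2815, 0.0305]
tool_rot: [-0.002, 0.779, 0.627, -0.005]
contact_force: [-15.0, -8.5, 17.4]
gripper_width: 0.685
```

Call:
servo_tool --deltas '[[[30, 1, -0.2, 0, 0], [30, 1, -0.2, 0, 0]]]'

```text
time: 27.1
tool_pos: [0.5489, 0.2815, 0.0306]
tool_rot: [-0.002, 0.779, 0.627, -0.005]
contact_force: [-18.4, -8.2, 20.3]
gripper_width: 0.689
```

Call:
servo_tool --deltas '[[[30, -3, 0.2, 0, 0], [30, -4.5, -0.4, 0, 0], [30, -4.5, -0.4, 0, 0]]]'

```text
time: 27.48
tool_pos: [0.5487, 0.2816, 0.0304]
tool_rot: [0.0, 0.779, 0.627, -0.0]
contact_force: [-2.2, -4.4, 6.9]
gripper_width: 0.685
```

```bash
python3 - <<'E'
from h import *
pose()
i=grab_frame("scene")
save(cv2.resize(i[160:220,345:425],(800,600),interpolation=cv2.INTER_CUBIC),"pics/g20.png")
E
```

```text
t 27.48 tcp [548.7 281.6  30.4] jaw -12.32 z [-0. -0. -1.] w 58.5 F [-2.2 -4.4  6.9] j6 0.57
```

View pics/g20.png

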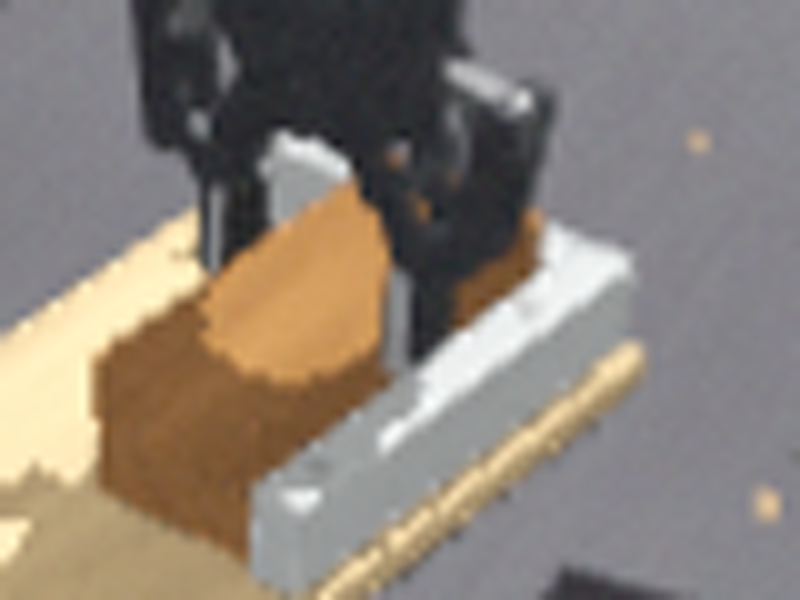

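The fence-side fingertip appears to catch the fence's top inner edge at crop (410,365), which stops the +x slide. I'll lift 4 mm, with the board edge still below the fence top, and try again.

Call:
servo_tool --deltas '[[[30, 0, -0.4, 3, 0], [30, 0, -0.4, 6, 0], [30, 0, -0.4, 6, 0]]]'

```text
time: 27.9
tool_pos: [0.5484, 0.2816, 0.0355]
tool_rot: [-0.0, 0.779, 0.627, -0.0]
contact_force: [1.2, -0.8, -2.7]
gripper_width: 0.685
```

Call:
servo_tool --deltas '[[[30, 1, -0.2, 0, 0], [30, 2, -0.4, 0, 0], [30, 2, -0.4, 0, 0]]]'

```text
time: 28.28
tool_pos: [0.551, 0.2811, 0.0359]
tool_rot: [-0.0, 0.779, 0.627, 0.0]
contact_force: [-0.1, -1.2, -2.7]
gripper_width: 0.682
```

Call:
servo_tool --deltas '[[[30, 1, -0.2, 0, 0], [30, 1, -0.2, 0, 0]]]'

```text
time: 28.52
tool_pos: [0.552, 0.2809, 0.036]
tool_rot: [0.0, 0.779, 0.627, 0.0]
contact_force: [-0.2, -0.8, -2.1]
gripper_width: 0.683
```

Call:
servo_tool --deltas '[[[30, 1, -0.2, 0, 0], [30, 1, -0.2, 0, 0]]]'

```text
time: 28.78
tool_pos: [0.5524, 0.2808, 0.0358]
tool_rot: [-0.0, 0.779, 0.627, -0.0]
contact_force: [-2.3, 0.9, -1.2]
gripper_width: 0.686
```

Call:
servo_tool --deltas '[[[30, 1, -0.2, 0, 0], [30, 1, -0.2, 0, 0]]]'

```text
time: 29.02
tool_pos: [0.5524, 0.2807, 0.0357]
tool_rot: [-0.001, 0.779, 0.627, -0.001]
contact_force: [-6.1, 0.8, 0.9]
gripper_width: 0.684
```

The board is at the long fence (reported x 0.5524). I'll relax sideways, then lower gently until something bears.

Call:
servo_tool --deltas '[[[30, -1.5, 0.3, 0, 0], [30, -1.5, 0.3, -2, 0], [30, -1.5, 0.3, -2, 0]]]'

```text
time: 29.4
tool_pos: [0.5524, 0.2806, 0.0336]
tool_rot: [0.0, 0.779, 0.627, 0.0]
contact_force: [-1.7, 0.4, -2.0]
gripper_width: 0.686
```

Call:
servo_tool --deltas '[[[30, 0, 0, -1, 0], [30, 0, 0, -1, 0]]]'

```text
time: 29.65
tool_pos: [0.5523, 0.2806, 0.0328]
tool_rot: [0.0, 0.779, 0.627, -0.0]
contact_force: [-1.5, 0.7, -2.1]
gripper_width: 0.682
```

Call:
servo_tool --deltas '[[[30, 0, 0, -1, 0], [30, 0, 0, -1, 0]]]'

```text
time: 29.9
tool_pos: [0.5524, 0.2807, 0.0318]
tool_rot: [0.0, 0.779, 0.627, 0.0]
contact_force: [-1.3, -0.3, -1.5]
gripper_width: 0.684
```

Call:
servo_tool --deltas '[[[30, 0, 0, -0.7, 0], [30, 0, 0, -0.7, 0]]]'

```text
time: 30.15
tool_pos: [0.5524, 0.2807, 0.0312]
tool_rot: [0.0, 0.779, 0.627, 0.0]
contact_force: [-2.5, 0.2, -1.9]
gripper_width: 0.687
```

Call:
servo_tool --deltas '[[[30, 0, 0, -0.7, 0], [30, 0, 0, -0.7, 0]]]'

```text
time: 30.4
tool_pos: [0.5523, 0.2807, 0.0304]
tool_rot: [0.0, 0.779, 0.627, 0.0]
contact_force: [-1.7, 0.3, -2.0]
gripper_width: 0.685
```

Call:
servo_tool --deltas '[[[30, 0, 0, -0.8, 0], [30, 0, 0, -0.8, 0]]]'

```text
time: 30.65
tool_pos: [0.5524, 0.2807, 0.0304]
tool_rot: [0.0, 0.779, 0.627, -0.0]
contact_force: [-4.4, -0.9, 4.5]
gripper_width: 0.688
```

Call:
servo_tool --deltas '[[[30, 0.2, 1, 0, 0], [30, 0.3, 1.5, 0, 0], [30, 0.3, 1.5, 0, 0]]]'

```text
time: 31.02
tool_pos: [0.5524, 0.2808, 0.0304]
tool_rot: [0.001, 0.779, 0.627, -0.002]
contact_force: [-7.0, -6.5, 7.3]
gripper_width: 0.689
```

It rests on the lower board and bears on both fences. I'll relax sideways, release and rise.

Call:
servo_tool --deltas '[[[30, -0.5, -1, 0.5, 0], [66, -0.5, -1, 0.5, 0], [70, -0.5, -1, 0.5, 0], [70, -0.5, -1, 0.5, 0], [70, -0.5, -1, 0.5, 0]]]'

```text
time: 31.65
tool_pos: [0.5523, 0.2813, 0.0302]
tool_rot: [0.0, 0.779, 0.627, 0.0]
contact_force: [-0.2, 0.8, -0.9]
gripper_width: 0.82
```

Call:
servo_tool --deltas '[[[74, 0, 0, 20, 0], [74, 0, 0, 60, 0], [74, 0, 0, 100, 0], [74, -80, -100, 100, 0], [74, -150, -190, 100, 0]]]'

```text
time: 32.28
tool_pos: [0.4749, 0.1827, 0.133]
tool_rot: [0.001, 0.778, 0.628, 0.002]
contact_force: [0.3, -0.5, 0.3]
gripper_width: 0.865
```

Call:
servo_tool --deltas '[[[74, -60, -100, 0, 0], [74, -60, -100, 0, 0], [74, -60, -100, 0, 0]]]'

```text
time: 32.65
tool_pos: [0.4136, 0.0813, 0.1313]
tool_rot: [0.001, 0.78, 0.626, 0.001]
contact_force: [-0.3, -0.4, 0.5]
gripper_width: 0.864
```

```bash
python3 - <<'E'
from h import *
pose()
i=grab_frame("scene");j=grab_frame("top")
save(j,"pics/t21.png");save(i,"pics/s21.png")
save(np.vstack([cv2.resize(i[160:225,330:420],None,fx=4.4,fy=4.4,interpolation=cv2.INTER_CUBIC),cv2.resize(j[200:265,160:250],None,fx=4.4,fy=4.4,interpolation=cv2.INTER_CUBIC)]),"pics/g21.png")
E
```

```text
t 32.65 tcp [413.6  81.3 131.3] jaw -12.54 z [ 0.003 -0.    -1.   ] w 73.8 F [-0.3 -0.4  0.5] j6 0.24
```

View pics/g21.png

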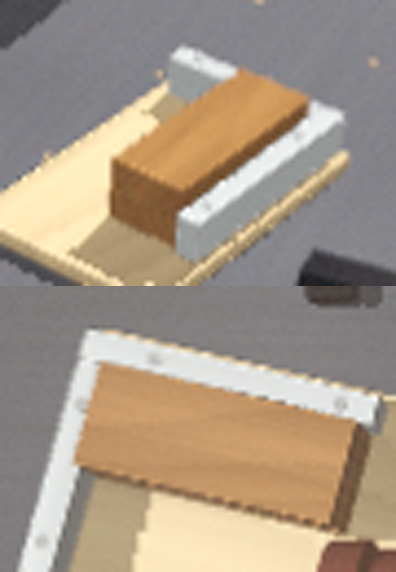

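The picture shows the board stacked, its end face flush with the lower board (upper crop, about (145,200)) and tight to both fences. To make sure, I'll nudge both boards with shut fingers against each fence, tips at about 22 mm so they touch both.

Call:
servo_tool --deltas '[[[0, 40, 60, 0, 0], [0, 75, 130, 0, 0], [0, 75, 213, 0, 0], [0, 75, 213, 0, 0], [0, 75, 213, 0, 0]]]'

```text
time: 33.38
tool_pos: [0.4898, 0.3005, 0.1305]
tool_rot: [-0.0, 0.777, 0.629, 0.0]
contact_force: [0.7, -0.0, 0.1]
gripper_width: 0.004
```

Call:
servo_tool --deltas '[[[0, 0, 0, -30, 0], [0, 0, 0, -30, 0], [0, 0, 0, -30, 0]]]'

```text
time: 33.75
tool_pos: [0.4898, 0.2963, 0.1009]
tool_rot: [0.0, 0.779, 0.627, 0.0]
contact_force: [-0.8, -0.2, -0.2]
gripper_width: 0.002
```

```bash
python3 - <<'E'
from h import *
pose()
s=state()["tool_pos"][:2];t=np.radians(-12.1);X=np.array([np.cos(t),np.sin(t)]);Y=np.array([-X[1],X[0]]);q=s-[.5975,.3475];print(q@X,q@Y)
E
```

```text
t 33.75 tcp [489.8 296.3 100.9] jaw -12.31 z [ 0.  0. -1.] w 0.2 F [-0.8 -0.2 -0.2] j6 0.63
-0.09453487907385982 -0.07265282264542271
```

Call:
servo_tool --deltas '[[[0, 0, 0, 0, 4], [0, 0, 0, 0, 8], [0, 0, 0, 0, 12], [0, 0, 0, 0, 15], [0, 0, 0, 0, 15]]]'

```text
time: 34.38
tool_pos: [0.4905, 0.2964, 0.1021]
tool_rot: [0.001, 0.409, 0.913, 0.001]
contact_force: [-0.7, 0.0, 0.3]
gripper_width: -0.003
```

Call:
servo_tool --deltas '[[[0, 0, 0, 0, 6.1], [0, 0, 0, 0, 6.1], [0, 0, 0, 0, 6.1], [0, 0, 0, 0, 6.1], [0, 0, 0, 0, 6.1]]]'

```text
time: 35.0
tool_pos: [0.4904, 0.2964, 0.1018]
tool_rot: [0.001, 0.105, 0.994, 0.001]
contact_force: [0.7, 0.3, -0.0]
gripper_width: 0.001
```

```bash
python3 - <<'E'
from h import *
pose()
E
```

```text
t 35.0 tcp [490.4 296.4 101.8] jaw 77.93 z [ 0.002  0.001 -1.   ] w 0.1 F [ 0.7  0.3 -0. ] j6 -0.95
```

Call:
servo_tool --deltas '[[[0, 0, 0, -40, 0], [0, 0, 0, -75, 0], [0, 0, 0, -88, 0], [0, 9, -2, -89, 0], [0, 17, -3.5, -89, 0]]]'

```text
time: 35.62
tool_pos: [0.5086, 0.2932, 0.0131]
tool_rot: [0.001, 0.105, 0.995, 0.001]
contact_force: [0.3, 1.0, 1.1]
gripper_width: -0.002
```

Call:
servo_tool --deltas '[[[0, 1.5, -0.3, 0, 0], [0, 3, -0.6, 0, 0], [0, 3, -0.6, 0, 0]]]'

```text
time: 36.0
tool_pos: [0.5096, 0.2922, 0.0115]
tool_rot: [0.0, 0.104, 0.995, 0.0]
contact_force: [0.8, -0.5, 0.3]
gripper_width: 0.0
```

Call:
servo_tool --deltas '[[[0, 1.5, -0.3, 0, 0], [0, 1.5, -0.3, 0, 0]]]'

```text
time: 36.25
tool_pos: [0.5109, 0.2919, 0.0112]
tool_rot: [-0.0, 0.104, 0.995, -0.0]
contact_force: [0.2, -0.2, -0.3]
gripper_width: 0.001
```

```bash
python3 - <<'E'
from h import *
pose()
i=grab_frame("scene")
save(cv2.resize(i[150:225,330:430],(800,600),interpolation=cv2.INTER_CUBIC),"pics/g22.png")
E
```

```text
t 36.25 tcp [510.9 291.9  11.2] jaw 78.01 z [-0. -0. -1.] w 0.1 F [ 0.2 -0.2 -0.3] j6 -0.97
```

View pics/g22.png

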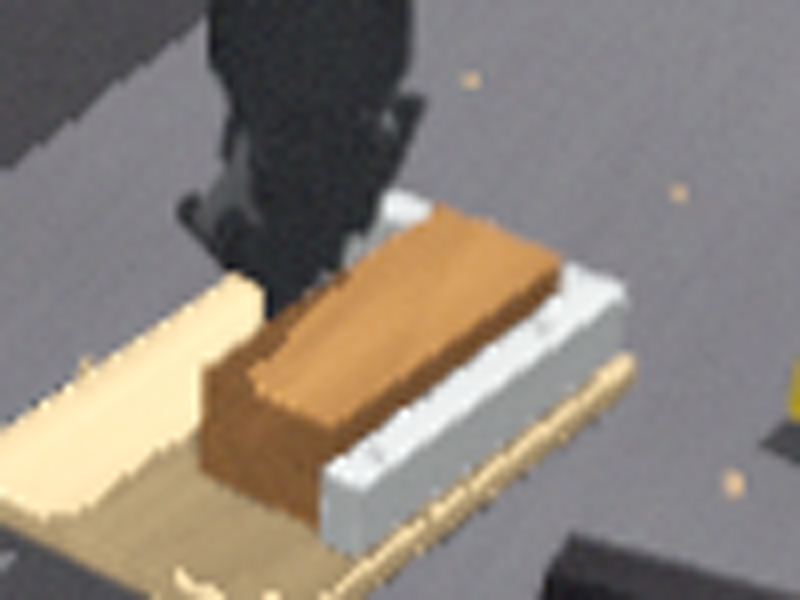

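Call:
servo_tool --deltas '[[[0, 1.5, -0.3, 0, 0], [0, 1.5, -0.3, 0, 0]]]'

```text
time: 36.55
tool_pos: [0.5123, 0.2916, 0.0111]
tool_rot: [-0.0, 0.104, 0.995, -0.0]
contact_force: [-0.2, -0.0, 0.2]
gripper_width: -0.003
```

Call:
servo_tool --deltas '[[[0, 1.5, -0.3, 0, 0], [0, 1.5, -0.3, 0, 0]]]'

```text
time: 36.8
tool_pos: [0.5124, 0.2916, 0.0111]
tool_rot: [-0.002, 0.104, 0.995, -0.0]
contact_force: [-5.5, 1.1, 5.2]
gripper_width: 0.004
```

Call:
servo_tool --deltas '[[[0, 1, -0.2, 0, 0], [0, 1, -0.2, 0, 0]]]'

```text
time: 37.05
tool_pos: [0.5126, 0.2915, 0.0111]
tool_rot: [-0.003, 0.104, 0.995, -0.0]
contact_force: [-8.8, 1.5, 7.1]
gripper_width: 0.001
```

Firm resistance with no travel: both boards are tight to the long fence. I'll back off and do the end push next.

Call:
servo_tool --deltas '[[[0, 1, -0.2, 0, 0], [0, 1, -0.2, 0, 0], [0, -15, 3, 0, 0], [0, -15, 3, 50, 0], [0, -15, 3, 95, 0]]]'

```text
time: 37.67
tool_pos: [0.4992, 0.294, 0.1068]
tool_rot: [-0.0, 0.104, 0.995, -0.0]
contact_force: [0.6, 0.4, 0.2]
gripper_width: 0.004
```

```bash
python3 - <<'E'
from h import *
pose()
t=np.radians(-12.1);X=np.array([np.cos(t),np.sin(t)]);Y=np.array([-X[1],X[0]])
g=np.array([.5975,.3475])+X*-.03+Y*-.185
print(g,(g-state()["tool_pos"][:2])*1000)
E
```

```text
t 37.67 tcp [499.2 294.  106.8] jaw 78.03 z [-0.    -0.001 -1.   ] w 0.4 F [0.6 0.4 0.2] j6 -0.96
[0.52938707 0.17289866] [  30.14604628 -121.06556919]
```

Call:
servo_tool --deltas '[[[0, 30, -121, 0, -2], [0, 30, -121, 0, -4], [0, 30, -121, 0, -6], [0, 30, -121, 0, -7.5], [0, 30, -121, 0, -8]]]'

```text
time: 38.3
tool_pos: [0.5298, 0.1727, 0.1061]
tool_rot: [0.0, 0.502, 0.865, 0.0]
contact_force: [0.2, 0.2, 0.2]
gripper_width: -0.001
```

Call:
servo_tool --deltas '[[[0, 0, 0, 0, -2], [0, 0, 0, 0, -4], [0, 0, 0, 0, -6], [0, 0, 0, 0, -7], [0, 0, 0, 0, -7]]]'

```text
time: 38.92
tool_pos: [0.5297, 0.1731, 0.1061]
tool_rot: [0.0, 0.776, 0.63, 0.0]
contact_force: [-0.7, 0.4, -1.1]
gripper_width: 0.0
```

```bash
python3 - <<'E'
from h import *
pose()
E
```

```text
t 38.92 tcp [529.7 173.1 106.1] jaw -11.87 z [ 0. -0. -1.] w 0.0 F [-0.7  0.4 -1.1] j6 0.39
```

Call:
servo_tool --deltas '[[[0, 0, 0, -40, 0], [0, 0, 0, -75, 0], [0, 0, 0, -93, 0], [0, 2, 10, -94, 0], [0, 4, 19, -94, 0]]]'

```text
time: 39.55
tool_pos: [0.5353, 0.1931, 0.0137]
tool_rot: [0.001, 0.777, 0.63, 0.001]
contact_force: [0.4, 0.5, 0.5]
gripper_width: 0.0
```

Call:
servo_tool --deltas '[[[0, 0.3, 1.5, 0, 0], [0, 0.6, 3, 0, 0], [0, 0.6, 3, 0, 0]]]'

```text
time: 39.92
tool_pos: [0.5348, 0.1952, 0.0127]
tool_rot: [0.0, 0.777, 0.629, 0.0]
contact_force: [-0.7, 0.2, 0.5]
gripper_width: 0.002
```

Call:
servo_tool --deltas '[[[0, 0.3, 1.5, 0, 0], [0, 0.3, 1.5, 0, 0]]]'

```text
time: 40.17
tool_pos: [0.5348, 0.1965, 0.0122]
tool_rot: [-0.0, 0.777, 0.629, -0.0]
contact_force: [0.7, -0.8, -0.2]
gripper_width: -0.001
```

Call:
servo_tool --deltas '[[[0, 0.3, 1.5, 0, 0], [0, 0.3, 1.5, 0, 0]]]'

```text
time: 40.42
tool_pos: [0.5349, 0.1971, 0.0122]
tool_rot: [0.001, 0.777, 0.629, -0.001]
contact_force: [-2.1, -4.4, 2.0]
gripper_width: 0.001
```

Call:
servo_tool --deltas '[[[0, 0.2, 1, 0, 0], [0, 0.2, 1, 0, 0]]]'

```text
time: 40.67
tool_pos: [0.5349, 0.1972, 0.0121]
tool_rot: [0.001, 0.777, 0.629, -0.002]
contact_force: [-2.4, -7.7, 2.5]
gripper_width: -0.003
```

Call:
servo_tool --deltas '[[[0, 0.2, 1, 0, 0], [0, 0.2, 1, 0, 0]]]'

```text
time: 40.92
tool_pos: [0.5349, 0.1972, 0.0122]
tool_rot: [0.001, 0.777, 0.63, -0.003]
contact_force: [-3.5, -12.4, 4.9]
gripper_width: -0.002
```

Call:
servo_tool --deltas '[[[0, -3, -18, 0, 0], [0, -3, -18, 40, 0], [0, -3, -18, 100, 0], [0, -80, -100, 120, 0], [0, -150, -160, 120, 0]]]'

```text
time: 41.55
tool_pos: [0.445, 0.094, 0.1291]
tool_rot: [0.001, 0.777, 0.63, 0.002]
contact_force: [-0.3, 0.4, 0.8]
gripper_width: 0.001
```

Call:
servo_tool --deltas '[[[0, -40, -100, 0, 0], [0, -40, -100, 0, 0], [0, -40, -100, 0, 0]]]'

```text
time: 41.92
tool_pos: [0.4039, -0.0071, 0.1269]
tool_rot: [0.0, 0.779, 0.627, 0.001]
contact_force: [0.3, 0.3, -0.8]
gripper_width: -0.001
```

```bash
python3 - <<'E'
from h import *
pose()
i=grab_frame("scene");j=grab_frame("top")
save(j,"pics/t23.png");save(i,"pics/s23.png")
save(np.vstack([cv2.resize(i[160:225,330:420],None,fx=4.6,fy=4.6,interpolation=cv2.INTER_CUBIC),cv2.resize(j[200:265,160:250],None,fx=4.6,fy=4.6,interpolation=cv2.INTER_CUBIC)]),"pics/g23.png")
E
```

```text
t 41.92 tcp [403.9  -7.1 126.9] jaw -12.28 z [ 0.002  0.    -1.   ] w -0.1 F [ 0.3  0.3 -0.8] j6 0.01
```

View pics/g23.png

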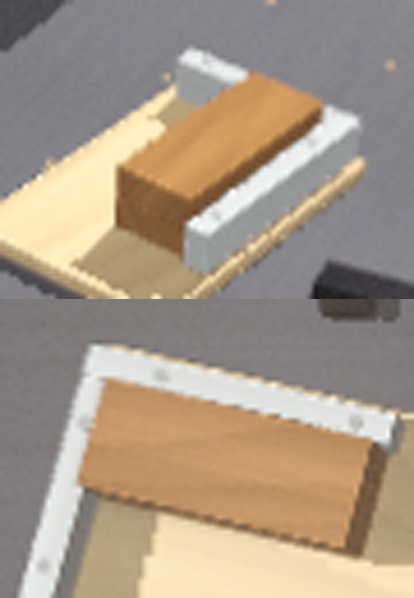

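View pics/s23.png

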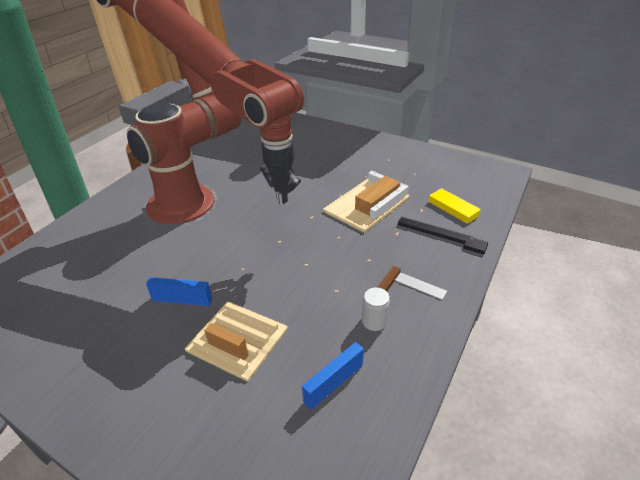

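The stack sits flush in the corner (scene (377,195)), and the offcut, can, try square and push stick are where they were. One numeric check of the upper face before handing in.

```bash
python3 - <<'E'
from h import *
t=np.radians(-12.1);X=np.array([np.cos(t),np.sin(t)]);Y=np.array([-X[1],X[0]])
P=np.array([onz("top",160+(x+.5)/4.6-.5,200+(y-299+.5)/4.6-.5,.060)[:2] for x,y in((105,380),(376,443),(345,550),(80,487))])
q=(P-[.5975,.3475]);print((np.c_[q@X,q@Y]*1000).round(1),(q.mean(0)@X*1000).round(1),(q.mean(0)@Y*1000).round(1))
v=P[0]-P[1];w=P[3]-P[2];print([np.degrees(np.arctan2(k[1],k[0]))-77.9 for k in(v,w)])
E
```

```text
[[  -1.    -0.7]
 [  -1.3 -151.7]
 [ -60.1 -150.2]
 [ -59.7   -3.4]] -30.5 -76.5
[np.float64(-0.12214641133336102), np.float64(-0.13584326836891591)]
```

The centre comes out near (-30.5, -76.5) mm and the yaw error about 0.1°, within tolerance given about 2 mm of camera error. Handing in.

```bash
python3 -c "
from plant import job_done;print(job_done())"
```

```text
the job is handed in; nothing more can be done
None
```

I took the long board out of the rack, tipped it flat on the bench and let go. I then regripped it across its width, stacked it on the lower board against both fences, and handed the job in at about 42 s. The hand-in reports no verdict.

**Last checks:**
- **Snugness:** shut fingers pressed against both boards met firm resistance with almost no travel, about 9 N toward the long fence and 12 N toward the end fence.
- **Position:** the top camera puts the upper board's centre near (-30.5, -76.5) mm in the jig frame, with a yaw error of about 0.1°. Snug is (-30, -75), and the camera is good to about 2 mm. I measured only the upper board; the lower one I judged by its flush faces and the pushes.
- **Other objects:** the offcut, can, try square and push stick look unmoved in the final picture.

**What disagreed or went wrong:**
- **Tool height:** the reported height was about 29 mm lower than the stated fingertip geometry, found by touching the bench. Because of this the first push passed over the board without touching it, and the grip in the rack was shallower than planned. I corrected for it afterwards.
- **First slide toward the long fence:** it stalled, apparently because a fingertip caught the fence edge. I lifted the board about 5 mm and slid it again, which worked.

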